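# Slide the vial tray over the dock threshold and drop the latch bar

## Robot

A 6-joint arm with a two-finger parallel gripper is mounted at the origin on a cart in front of the work surface, level with it; the furniture and walls round the work are solid. World frame = base frame: x ahead of the robot, y to its left, z up, the work surface at z = 0. Lengths are in m, angles in rad, forces in N, time in s.
With the tool pointing down it reaches from about 0.35 to 0.85 m from the base axis. Payload 8.1 kg.
Tool frame: the origin (TCP) lies midway between the tips of the shut fingers; the grasp point (between the pads) lies 19 mm behind it (robot.tcp_to_grasp is the distance from the TCP to the grasp point, in m); z points along the fingers, y is the direction in which the jaws open and shut (so a half turn about z gives the same grasp; the last joint's range is limited). The gripper opens to 93 mm and grips with 3 to 60 N. Pads are 15 mm wide; open, the fingers measure 128 mm over their backs; the gripper's body (75 mm by 188 mm) begins 65 mm behind the grasp point.
Start: joints at [1.084, 0.13, 1.488, -0, 1.523, -0.085], TCP at [0.235, 0.552, 0.182] pointing down, gripper open.
Joint ranges: [-2.96, 2.96], [-0.89, 2.26], [0.02, 2.5], [-1.34, 4.48], [0, 2.73], [-2.66, 2.66]. Speed limits (rad/s): [2.39, 2.39, 2.79, 3.14, 3.14, 3.14].

## Interface

Orientations are given as a rotation vector (axis times angle).
In Python, from plant import robot gives the robot as it stands.
- The arm moves only by the tool send_rows, never from a script. Its argument "series" is a list of rows, each an object of numbers: "wx", "wy", "wz": the turn, a rotation vector about the world's x, y, z in rad; "dx", "dy", "dz": the shift along the world's x, y, z in cm; "fingers": the closure in counts, from 0 (fully open) to 255 (shut). In form: [{"wx": .., "wy": .., "wz": .., "dx": .., "dy": .., "dz": .., "fingers": ..}, ...]. A call has 1 to 20 rows; each row shifts and turns the pose as measured when the row begins; what a row does not reach is not made up. A row lasts 1/12 s, in which the tool goes at most 41.7 mm and 7.16 degrees, less where a joint would pass 70% of its speed; a pose out of reach is approached as far as the arm can. A call is refused whole if a number of a shift passes 4.17 or a number of a turn 0.125, either way. A call with a gripper value outside its range is refused whole. The fingers move at their own pace and stop on an object; "newtons" is the grip in N (left out, the last holds). Time passes only in rows, so rows that do not move let the fingers close. It gives the time, the measured TCP pose, the force and the opening at its end, in the units of the state.
- robot.read_state(): the state, without advancing time (a new reading comes with each control period).
- robot.read_camera(name): name is "side" or "top" or "wrist"; returns the picture (400x640x3 uint8, red, green, blue); there is no depth.
- robot.camera_info(name): a dict with "intrinsics" (3x3 intrinsics, pixels), "extrinsics" (4x4, takes a point from world to camera coordinates); the wrist camera has in their place "tool_from_camera" (4x4, takes a point from camera to tool coordinates, whose origin is the TCP and whose axes are the flange's). Camera axes: x right, y up, looking along -z (the intrinsics and any distortion apply to the point x, -y, -z); pixel columns grow to the right and rows downward; lengths in m; the calibration is good to about 2 mm. A picture is of the moment at which its call begins: read the wrist's pose just before it. camera_info takes no time and is no camera call.
- robot.close_job(): hands the job in, once; it reports no verdict.
The state is a dict: "t": time; "q": joint angles; "dq": joint speeds; "joint_torque": joint torques, N m; "tool_pos": TCP position; "orientation": TCP orientation; "force": force on the tool from outside, world axes, zero at the start; "wrist_torque": the same for the moment, N m; "opening": finger opening in m.
Only numpy, scipy, OpenCV 4.12 (cv2) and the standard library are available. Lean on these libraries where they do the work, as an engineer would, in place of code of your own. Each camera call takes 0.05 s, during which the arm holds its last target.

## Task

Put the tray of vials away in the low dock without ever lifting the whole tray clear of the bench: raise only its leading edge (the end with the steel lift bar) onto the dock's threshold while its tail still stands on the bench, then push it from behind until it drops flat, fully home behind the threshold. Then swing the upright latch bar over and let it drop into its keeper's notch across the mouth. Keep both vials standing in the tray and leave the other things on the bench where they are.

Things in the scene. Friction and masses are not known exactly. Their poses are not given: they have to be found in the camera images.
- dock_sill (a point): Dock: a fixed, low three-sided grey bay with a raised aluminium threshold across its mouth. Point: middle of the threshold at bench level; x points into the dock (the tray's way in), y to the latch hinge, z up. Threshold 16 mm high, 12 mm thick (x -6 to +6), rounded. Floor inside is the bench: 126 mm wide, x +6 to +166 mm. A tray is home when flat inside with its tail behind the threshold.
- dock_deck (a point): Middle of the top of the clear deck that roofs the dock's inner part, so that a hand cannot follow the tray inside: dock x +75 to +179 mm, 172 mm wide, underside 135 mm and top 141 mm above the bench (leg caps to 144), on four 12 mm legs at its corners. Side walls and back stop of the dock below: 40 mm high, 8 mm thick. Axes as dock_sill.
- keeper (a point): Centre of the latch bar's place in the keeper's open-topped notch: dock x 0, y -80, z 34 mm. The keeper, dark steel, stands beside the mouth and is 61 mm high.
- latch_pivot (a point): Pivot of the latch bar: dock x 0, y +82, z 34 mm, in a dark steel hinge post 48 mm high. The bar turns about the dock's x axis. Axes as dock_sill.
- latch_bar (a joint): Latch bar angle: 0 = level across the mouth, down in the notch (stop), 1.57 = upright, more = leaning away from the mouth (stop 2.0). Steel, 8 mm thick (dock x), 12 mm wide, 186 mm long from the pivot, 0.1 kg. Hinge friction: stays put within some 20 degrees of upright, falls by itself below about 60 degrees above level. Down, its underside is 28 mm above the bench: it lands on a tray not home.
- latch_tip (a point): Centre of the black knob near the latch bar's free end (16 mm in diameter, 14 mm along dock x, to be pinched along that axis or pushed), 178 mm from the pivot.
- tray: The open grey plastic tray, origin at the centre of its underside; x to its leading end, which carries a steel lift bar, z up. 150 mm long (x), 110 mm wide (y), walls 4 mm thick and 48 mm high, 0.3 to 0.65 kg empty, flat underside. It fits the dock with 8 mm to spare on each side and 10 mm in length.
- tray_bar (a point): Middle of the tray's steel lift bar, the place to grip: round, 10 mm in diameter, 94 mm clear length along the tray's y, 78 mm above the tray's underside (30 mm above the rim), 13 mm back from the leading face. It stands on two steel end plates. Axes as the tray.
- tray_lead (a point): Middle of the bottom edge of the tray's leading face; axes as the tray.
- tray_tail (a point): Middle of the bottom edge of the tray's rear face (the flat face to push), 150 mm behind tray_lead; axes as the tray.
- vial_a_mid (a point): Centre (37 mm up) of a white-capped vial, 36 mm in diameter and 75 mm tall, standing loose in the tray's +y pocket, centred 50 mm ahead of the rear face and 21 mm to its side; its top is 79 mm above the tray's underside. Pockets are 41 by 39.5 mm, their walls 36 mm high.
- vial_b_mid (a point): Centre of the twin vial in the -y pocket.
- amber_bottle_mid (a point): Bystander: clear bottle with a blue cap, 56 mm in diameter, 134 mm tall, standing beside the tray's way; point at half height.
- steel_mug_mid (a point): Bystander: pale steel cup, 74 mm in diameter, 90 mm tall; point at half height.
- blue_cap_jar_mid (a point): Bystander: jar with a blue cap, 60 mm in diameter, 149 mm tall; point at half height.
- bench_timer_mid (a point): Bystander: round white timer, 68 mm in diameter, 47 mm tall; point 20 mm up.
- case_mid (a point): Bystander: pale green case lying flat, 53 mm (x) by 165 mm (y) by 30 mm; point at its centre.
There are look-alikes about, which are no part of the job. Leave any turquoise look-alike of the tray alone.

How it is judged:
On the way, in this order (a step that is already met when the one before it is completed fails the run):
1. the tray's leading edge is up over the threshold, between the side walls, while its tail stands on the bench in front (x of tray_lead in the frame of dock_sill above 0.003 m and z of tray_lead in the frame of dock_sill above 0.013 m and x of tray_tail in the frame of dock_sill below -0.06 m and height (world z) of tray_tail below 0.012 m and y of tray_lead in the frame of dock_sill between -0.02 and 0.02 m), for 0.2 s.
2. the tray lies flat in the dock, its tail behind the threshold (x of tray_tail in the frame of dock_sill above 0.0055 m and z of each of tray_tail, tray_lead in the frame of dock_sill below 0.006 m and angle between tray_tail's own z axis and vertical below 0.05 rad and horizontal distance between tray_tail and dock_sill below 0.03 m and angle between the x axis of tray_tail and the x axis of dock_sill, either way round below 0.2 rad), for 0.2 s.
At the end, for the whole second after the job is handed in: The tray lies flat on the bench inside the dock (both ends within 6 mm of the bench, tail at least 5.5 mm past the middle of the threshold), at rest; the latch bar is level in its notch (angle under 0.06 rad); both vials stand in the tray (within 20 degrees of upright) (all of step 2 and value of joint latch_bar below 0.06 rad and linear speed of tray below 0.02 m/s and angle between each of vial_a_mid, vial_b_mid's own z axis and vertical below 0.35 rad and distance between each of vial_a_mid, vial_b_mid and tray_tail below 0.085 m); the robot touches nothing.
It fails at once if the tray's tail is lifted more than 70 mm off the bench (the tray is carried instead of pushed) (height (world z) of tray_tail above 0.07 m).
It fails at once if a vial falls over (angle between any of vial_a_mid, vial_b_mid's own z axis and vertical above 0.8 rad).
It fails at once if a bystander (bottle, steel cup, jar, timer or green case) is moved more than 30 mm (distance of any of amber_bottle_mid, steel_mug_mid, blue_cap_jar_mid, bench_timer_mid, case_mid from where it was at the start of the episode above 0.03 m).
It also fails if it takes over 72 s, if anything falls off the work surface, if the arm or the gripper's body presses on something with over 40 N, if the wrist force passes 120 N, or if a joint passes its speed limit or range.

## Working session

There is one attempt and no reset: what is moved stays moved. The work goes in short steps, Python scripts to look and compute and a tool call to move; the robot and the scene stay as the last step left them, time stands still between calls to the robot, and variables do not carry over. Pictures are saved under pics/ and viewed, and the job is handed in when it is done.

Besides the shell and the picture viewer there is one more tool, called after "Request:" as name(argument=value, ...) on one line, values as JSON. send_rows: Moves the arm, as the interface text tells. Its arguments: {"type":"object","properties":{"series":{"type":"array","items":{"type":"object","properties":{"wx":{"type":"number"},"wy":{"type":"number"},"wz":{"type":"number"},"dx":{"type":"number"},"dy":{"type":"number"},"dz":{"type":"number"},"fingers":{"type":"number"}}}},"newtons":{"type":"number"}},"required":["series"]}

```bash
ls; mkdir -p pics; python3 - <<'E'
from plant import robot
import cv2
s=robot.read_state(); print(s)
for n in ["side","top","wrist"]:
    im=robot.read_camera(n); cv2.imwrite(f"pics/{n}0.png",im[:,:,::-1])
    print(n,robot.camera_info(n))
E
```

```text
pics
{'t': 0.0, 'q': array([ 1.08360517e+00,  1.31124543e-01,  1.48930821e+00,  2.66087755e-06,
        1.52299508e+00, -8.53715579e-02]), 'dq': array([-1.40064539e-04, -6.18272452e-04,  2.61203319e-05,  2.71163252e-04,
        7.92819669e-05, -1.57843538e-03]), 'joint_torque': array([ 2.77931926e-03, -5.59842896e+01, -4.91762638e+01,  7.71722873e-02,
        3.54151789e-02, -1.76908920e-04]), 'tool_pos': array([0.23431511, 0.55165292, 0.1813935 ]), 'orientation': array([-6.26835131e-01, -3.07788931e+00,  2.76374485e-03]), 'force': array([-0.98646429, -0.65734789, -0.56892343]), 'wrist_torque': array([ 0.01541338, -0.02923191, -0.01487366]), 'opening': 0.09267605029432278}
side {'intrinsics': array([[421.03933347,   0.        , 323.23334998],
       [  0.        , 421.03933347, 206.70683124],
       [  0.        ,   0.        ,   1.        ]]), 'extrinsics': array([[ 0.97439739, -0.22468725,  0.00808534, -0.52945299],
       [ 0.08351222,  0.39508642,  0.91484011, -0.17895287],
       [-0.20874731, -0.89074259,  0.40373531, -1.69353765],
       [ 0.        ,  0.        ,  0.        ,
[... 288 characters left out ...]
0.01158165,  0.16967952, -0.56957873],
       [-0.16960981, -0.00676445,  0.98548808, -1.36388123],
       [ 0.        ,  0.        ,  0.        ,  1.        ]])}
wrist {'intrinsics': array([[326.57859419,   0.        , 320.85338589],
       [  0.        , 326.57859419, 198.3602498 ],
       [  0.        ,   0.        ,   1.        ]]), 'tool_from_camera': array([[ 3.23744429e-04,  9.71692841e-01,  2.36247578e-01,
         6.46932294e-02],
       [ 9.99999884e-01, -3.98619274e-04,  2.69171449e-04,
        -1.38941571e-03],
       [ 3.55724808e-04,  2.36247464e-01, -9.71692857e-01,
        -2.02962574e-01],
       [ 0.00000000e+00,  0.00000000e+00,  0.00000000e+00,
         1.00000000e+00]])}
```

View pics/side0.png

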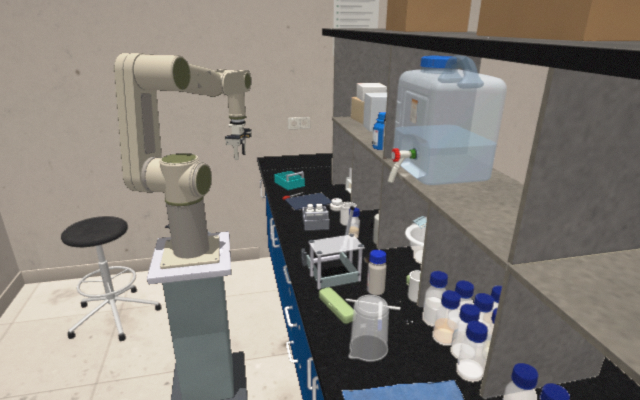

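View pics/top0.png

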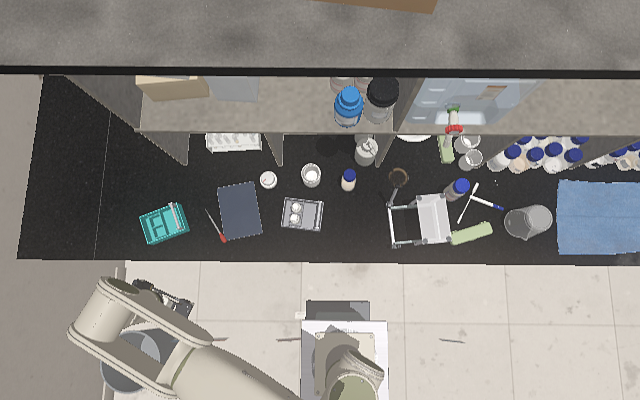

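View pics/wrist0.png

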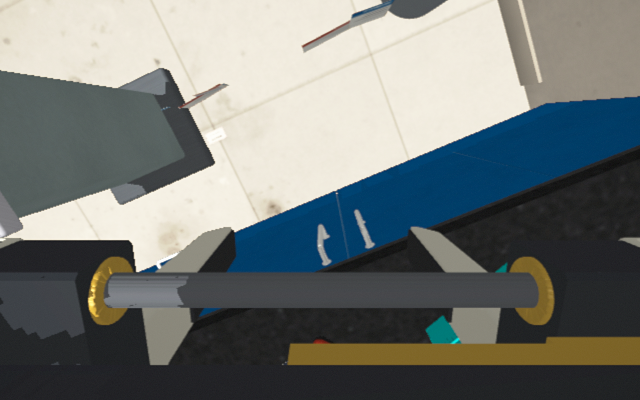

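```bash
python3 - <<'E'
import cv2
t=cv2.imread("pics/top0.png")
cv2.imwrite("pics/t1.png",cv2.resize(t[180:260,270:350],None,fx=7.5,fy=7.5,interpolation=cv2.INTER_CUBIC))
cv2.imwrite("pics/t2.png",cv2.resize(t[165:265,375:505],None,fx=6,fy=6,interpolation=cv2.INTER_CUBIC))
s=cv2.imread("pics/side0.png")
cv2.imwrite("pics/s1.png",cv2.resize(s[160:300,270:400],None,fx=4.2,fy=4.2,interpolation=cv2.INTER_CUBIC))
E
```

```text
(no output)
```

View pics/t1.png

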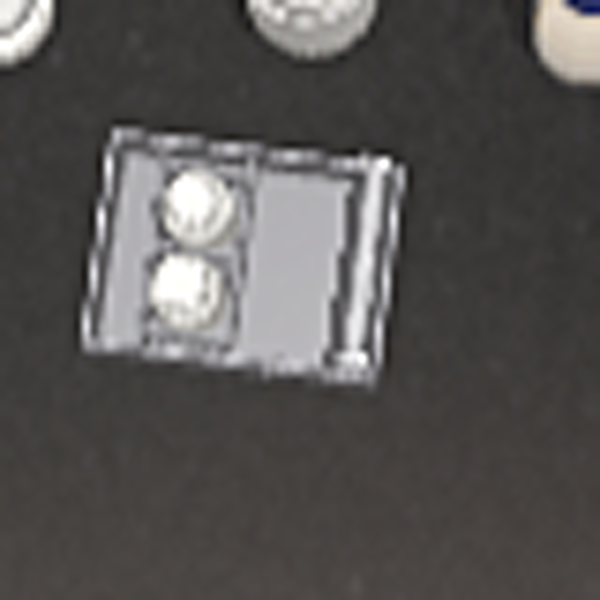

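View pics/t2.png

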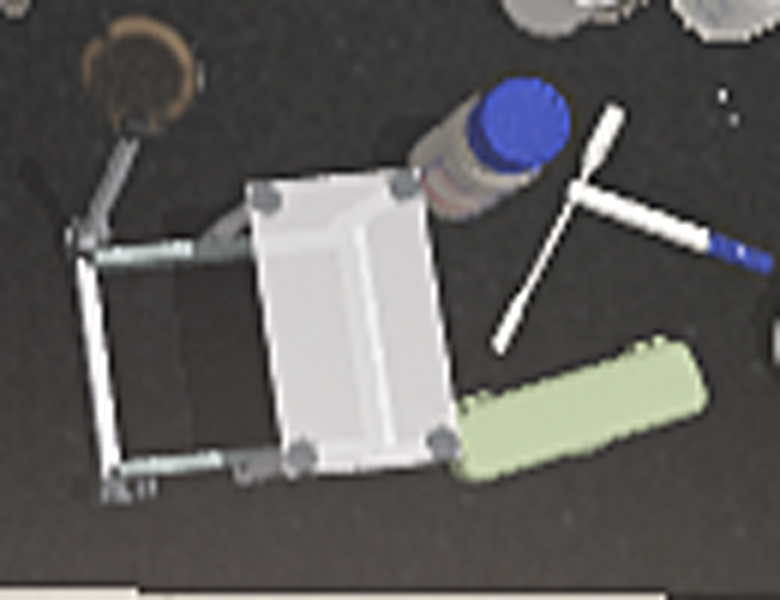

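View pics/s1.png

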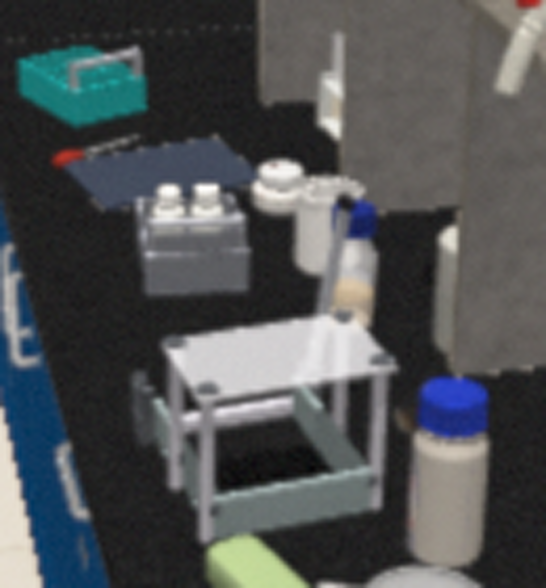

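```bash
cat > h.py <<'E'
import numpy as np, cv2
from scipy.optimize import least_squares
from scipy.spatial.transform import Rotation as R
from plant import robot
def proj(name,P,T=None):
    ci=robot.camera_info(name); P=np.atleast_2d(P).astype(float)
    if name=="wrist":
        E=np.linalg.inv(T@ci["tool_from_camera"])   # T world_from_tool
    else: E=ci["extrinsics"]
    c=P@E[:3,:3].T+E[:3,3]
    K=ci["intrinsics"]; d=-c[:,2]
    return np.c_[K[0,0]*c[:,0]/d+K[0,2],-K[1,1]*c[:,1]/d+K[1,2]]
def tool():
    s=robot.read_state(); T=np.eye(4); T[:3,:3]=R.from_rotvec(s["orientation"]).as_matrix(); T[:3,3]=s["tool_pos"]; return s,T
def w(pose,L):
    L=np.atleast_2d(L); c,s=np.cos(pose[2]),np.sin(pose[2])
    return np.c_[pose[0]+c*L[:,0]-s*L[:,1],pose[1]+s*L[:,0]+c*L[:,1],L[:,2]]
def crop(pts,f,o): return (np.array(pts,float)+.5)/f-.5+np.array(o)
def fit(obs,x0):
    # obs: list (cam,T,localpts,pix)
    f=lambda p: np.concatenate([(proj(c,w(p,L),T)-px).ravel() for c,T,L,px in obs])
    r=least_squares(f,x0,loss="soft_l1"); return r.x,f(r.x).reshape(-1,2)
E
cat > a.py <<'E'
from h import *
np.set_printoptions(precision=4,suppress=True)
tr=crop([(115,130),(405,162),(85,350),(378,385)],7.5,(270,180))
L=[(-.075,.055,.048),(.075,.055,.048),(-.075,-.055,.048),(.075,-.055,.048)]
sr=crop([(147,293),(248,287)],4.2,(270,160)); Ls=[(.075,-.055,0),(.075,.055,0)]
for o in ([("top",None,L,tr)],[("top",None,L,tr),("side",None,Ls,sr)]):
    p,e=fit(o,[.5,.07,-1.57]);print("tray",p,e.tolist())
dk=crop([(263,197),(405,182),(302,453),(442,440)],6,(375,165))
L=[(.081,.08,.144),(.173,.08,.144),(.081,-.08,.144),(.173,-.08,.144)]
ds=crop([(343,318),(383,360),(175,343),(207,388)],4.2,(270,160))
L2=[(0,.063,.016),(0,-.063,.016)];t2=crop([(85,255),(112,465)],6,(375,165))
for o in ([("top",None,L,dk)],[("top",None,L,dk),("side",None,L,ds)],[("top",None,L,dk),("side",None,L,ds),("top",None,L2,t2)]):
    p,e=fit(o,[.5,-.2,-1.57]);print("dock",p,e.round(1).tolist())
for a in (1.4,1.57,1.8,2.0):
    k=w(p,[(0,.082-.178*np.cos(a),.034+.178*np.sin(a))]);print(a,k,proj("top",k),proj("side",k))
E
python3 a.py
```

```text
tray [ 0.5418  0.1614 -1.6755] [[-0.349055145672196, 0.31140028091678573], [0.2321416097285578, 0.5576909047650815], [-0.28519510639637247, -0.4109187450829097], [0.40422082177695984, -0.42994145453906185]]
tray [ 0.5417  0.1617 -1.676 ] [[-0.4309526775318204, 0.33054755564725724], [0.14814662186972782, 0.595265234789224], [-0.38198884821741785, -0.392907912628516], [0.305201131160004, -0.3930207542123867], [-0.1096012250371814, 0.26784708800445856], [0.30572316633754326, 0.5250309962781614]]
dock [ 0.5047 -0.1773 -1.4511] [[-1.4, -1.0], [0.7, -1.3], [-1.0, 1.4], [2.0, 0.7]]
dock [ 0.5029 -0.1789 -1.4514] [[-0.9, -0.5], [1.2, -0.8], [-0.5, 2.0], [2.5, 1.3], [0.6, -2.2], [1.7, -0.6], [-1.1, -1.4], [-0.1, 0.3]]
dock [ 0.5054 -0.1779 -1.4644] [[-0.9, -0.9], [1.3, -0.9], [-1.0, 1.6], [2.0, 1.2], [1.0, -2.2], [1.8, -0.6], [-0.8, -1.6], [-0.1, 0.1], [0.4, 2.2], [0.0, -0.2]]
1.4 [[ 0.5568 -0.1724  0.2094]] [[399.4537 203.119 ]] [[337.576  209.1171]]
1.57 [[ 0.5868 -0.1692  0.212 ]] [[398.4514 194.1737]] [[345.0933 207.4702]]
1.8 [[ 0.6271 -0.1649  0.2073]] [[396.6448 182.7409]] [[355.021  207.2485]]
2.0 [[ 0.6606 -0.1613  0.1959]] [[394.7563 173.9969]] [[363.0232 208.8945]]
```

Request:
send_rows(series=[{"dz":3},{"dx":2.3,"dy":-3.1,"dz":0.8,"wz":0.021},{"dx":2.3,"dy":-3.1,"dz":0.8,"wz":0.021},{"dx":2.3,"dy":-3.1,"dz":0.8,"wz":0.021},{"dx":2.3,"dy":-3.1,"dz":0.8,"wz":0.021},{"dx":2.3,"dy":-3.1,"dz":0.8,"wz":0.021},{"dx":2.3,"dy":-3.1,"dz":0.8,"wz":0.021},{"dx":2.3,"dy":-3.1,"dz":0.8,"wz":0.021},{"dx":2.3,"dy":-3.1,"dz":0.8,"wz":0.021},{"dx":2.3,"dy":-3.1,"dz":0.8,"wz":0.021},{"dx":2.3,"dy":-3.1,"dz":0.8,"wz":0.021},{"dx":2.3,"dy":-3.1,"dz":0.8,"wz":0.021},{"dx":2.3,"dy":-3.1,"dz":0.8,"wz":0.021},{"dx":2.3,"dy":-3.1,"dz":0.8,"wz":0.021},{"dx":2.3,"dy":-3.1,"wz":0.021},{}])

```text
schema error: expected keys wx, wy, wz, dx, dy, dz, fingers
```

Request:
send_rows(series=[{"wx":0,"wy":0,"wz":0,"dx":0,"dy":0,"dz":3,"fingers":0},{"wx":0,"wy":0,"wz":0.021,"dx":2.3,"dy":-3.1,"dz":0.8,"fingers":0},{"wx":0,"wy":0,"wz":0.021,"dx":2.3,"dy":-3.1,"dz":0.8,"fingers":0},{"wx":0,"wy":0,"wz":0.021,"dx":2.3,"dy":-3.1,"dz":0.8,"fingers":0},{"wx":0,"wy":0,"wz":0.021,"dx":2.3,"dy":-3.1,"dz":0.8,"fingers":0},{"wx":0,"wy":0,"wz":0.021,"dx":2.3,"dy":-3.1,"dz":0.8,"fingers":0},{"wx":0,"wy":0,"wz":0.021,"dx":2.3,"dy":-3.1,"dz":0.8,"fingers":0},{"wx":0,"wy":0,"wz":0.021,"dx":2.3,"dy":-3.1,"dz":0.8,"fingers":0},{"wx":0,"wy":0,"wz":0.021,"dx":2.3,"dy":-3.1,"dz":0.8,"fingers":0},{"wx":0,"wy":0,"wz":0.021,"dx":2.3,"dy":-3.1,"dz":0.8,"fingers":0},{"wx":0,"wy":0,"wz":0.021,"dx":2.3,"dy":-3.1,"dz":0.8,"fingers":0},{"wx":0,"wy":0,"wz":0.021,"dx":2.3,"dy":-3.1,"dz":0.8,"fingers":0},{"wx":0,"wy":0,"wz":0.021,"dx":2.3,"dy":-3.1,"dz":0.8,"fingers":0},{"wx":0,"wy":0,"wz":0.021,"dx":2.3,"dy":-3.1,"dz":0.8,"fingers":0},{"wx":0,"wy":0,"wz":0,"dx":0,"dy":0,"dz":0,"fingers":0}])

```text
t: 1.4
tool_pos: [0.5369, 0.1254, 0.3143]
orientation: [-0.167, -3.134, 0.02]
force: [0.9, 0.4, -0.2]
opening: 0.0929
```

```bash
cat > look.py <<'E'
import sys; from h import *
np.set_printoptions(precision=4,suppress=True)
n,out=sys.argv[1:3]
s,T=tool(); im=robot.read_camera(n)[:,:,::-1]; cv2.imwrite(f"pics/{out}.png",im); np.save(f"pics/{out}.npy",T)
print(s["t"],s["tool_pos"],s["orientation"],s["opening"],s["force"]); print("tool y yaw",np.arctan2(T[1,1],T[0,1]),"z",T[:3,2])
E
python3 look.py wrist w1
```

```text
1.4 [0.5369 0.1254 0.3143] [-0.167  -3.1337  0.0202] 0.0928973148513561 [ 0.9445  0.3771 -0.1592]
tool y yaw 1.4643345355608988 z [-0.0041 -0.0127 -0.9999]
```

View pics/w1.png

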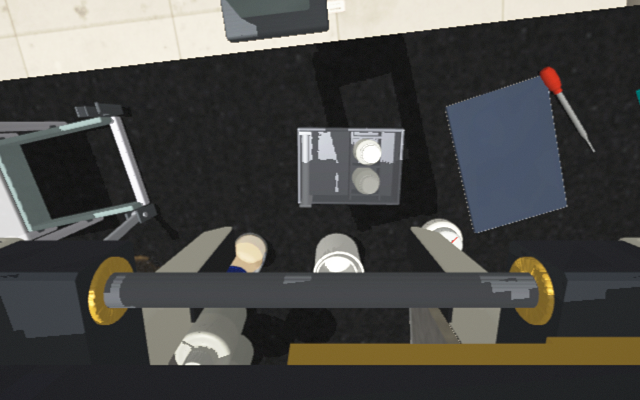

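```bash
python3 - <<'E'
import cv2
t=cv2.imread("pics/w1.png")
cv2.imwrite("pics/w1a.png",cv2.resize(t[115:220,285:420],None,fx=5.5,fy=5.5,interpolation=cv2.INTER_CUBIC))
cv2.imwrite("pics/w1b.png",cv2.resize(t[95:245,0:170],None,fx=4,fy=4,interpolation=cv2.INTER_CUBIC))
E
```

```text
(no output)
```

View pics/w1a.png

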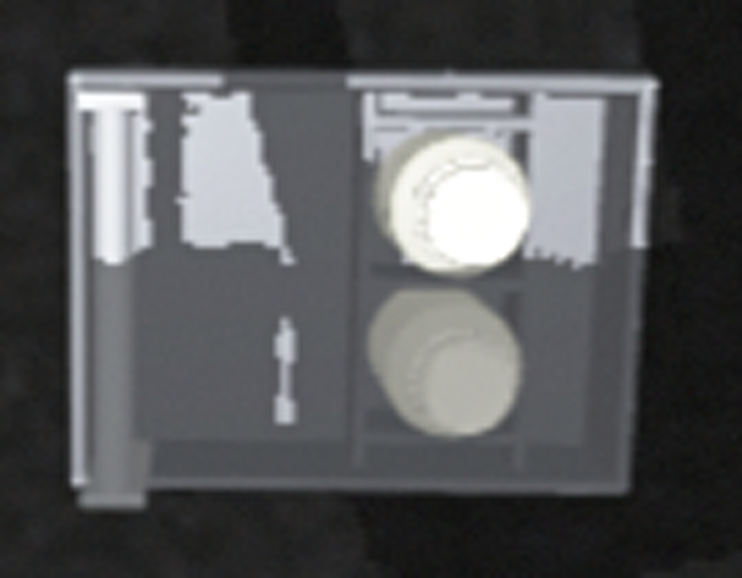

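View pics/w1b.png

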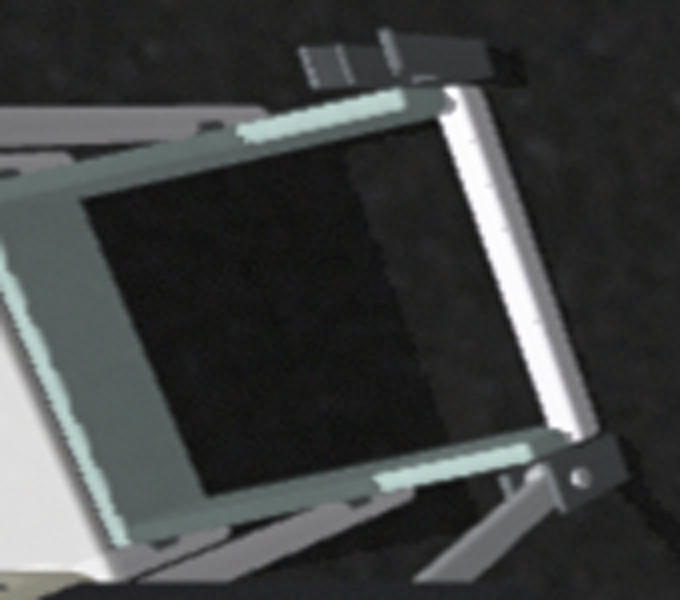

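```bash
cat > b.py <<'E'
from h import *
np.set_printoptions(precision=4,suppress=True)
T=np.load("pics/w1.npy")
px=crop([(70,75),(655,80),(72,487),(630,492)],5.5,(285,115))
L=[(.075,-.055,.048),(-.075,-.055,.048),(.075,.055,.048),(-.075,.055,.048)]
p,e=fit([("wrist",T,L,px)],[.5,.07,-1.57]);print("tray",p,e.round(2).tolist())
print("bar",w(p,[(.062,0,.078)]),proj("wrist",w(p,[(.062,0.047,.078),(.062,-0.047,.078)]),T),crop([(116,105),(113,495)],5.5,(285,115)))
px=crop([(83,200),(205,497),(440,122),(547,426),(485,88),(597,432)],4,(0,95))
L=[(.166,-.063,0),(.166,.063,0),(.006,-.063,0),(.006,.063,0),(-.006,-.063,.0),(-.006,.063,.0)]
d,e=fit([("wrist",T,L,px)],[.5,-.2,-1.46]);print("dock",d,e.round(2).tolist())
# tray in dock
c=np.array([p[0]-d[0],p[1]-d[1]]);r=np.array([[np.cos(d[2]),np.sin(d[2])],[-np.sin(d[2]),np.cos(d[2])]])
print("tray in dock",r@c,p[2]-d[2])
E
python3 b.py
```

```text
tray [ 0.5425  0.1612 -1.684 ] [[-0.27, -0.38], [0.28, -0.48], [0.1, 0.44], [-0.12, 0.56]]
bar [[0.5355 0.0996 0.078 ]] [[305.3051 203.4752]
 [305.0186 134.64  ]] [[305.6818 133.6818]
 [305.1364 204.5909]]
dock [ 0.5063 -0.1824 -1.4726] [[-1.33, 0.4], [-0.84, 0.62], [4.28, -1.07], [4.05, -0.15], [0.29, 5.83], [-1.54, -3.07]]
tray in dock [-0.3384  0.0698] -0.21145190088351096
```

```bash
cat >> b.py <<'E'
print()
px=crop([(83,200),(205,497),(440,122),(547,426),(597,432)],4,(0,95))
L=[(.166,-.063,0),(.166,.063,0),(.005,-.063,.0145),(.005,.063,.0145),(-.006,.063,.0)]
d,e=fit([("wrist",T,L,px)],[.5,-.2,-1.46]);print("dock",d,e.round(2).tolist())
for y in(-.063,.063): print(proj("wrist",w(d,[(-.006,y,0),(0,y,.016),(.006,y,.0)]),T).dot(4)-[0,380])
print("walls",proj("wrist",w(d,[(.174,.071,.04),(.166,.063,.04),(0,.082,.034),(0,-.08,.061)]),T).dot(4)-[0,380])
dk=crop([(263,197),(405,182),(302,453),(442,440)],6,(375,165))
L3=[(.084,.076,.144),(.170,.076,.144),(.084,-.076,.144),(.170,-.076,.144)]
ds=crop([(343,318),(383,360),(175,343),(207,388)],4.2,(270,160))
L2=[(0,.063,.016),(0,-.063,.016)];t2=crop([(85,255),(112,465)],6,(375,165))
d,e=fit([("wrist",T,L,px),("top",None,L3,dk),("side",None,L3,ds),("top",None,L2,t2)],[.5,-.2,-1.46]);print("dock",d,e.round(1).tolist())
E
python3 b.py
```

```text
tray [ 0.5425  0.1612 -1.684 ] [[-0.27, -0.38], [0.28, -0.48], [0.1, 0.44], [-0.12, 0.56]]
bar [[0.5355 0.0996 0.078 ]] [[305.3051 203.4752]
 [305.0186 134.64  ]] [[305.6818 133.6818]
 [305.1364 204.5909]]
dock [ 0.5063 -0.1824 -1.4726] [[-1.33, 0.4], [-0.84, 0.62], [4.28, -1.07], [4.05, -0.15], [0.29, 5.83], [-1.54, -3.07]]
tray in dock [-0.3384  0.0698] -0.21145190088351096

dock [ 0.5076 -0.1808 -1.4818] [[-0.11, 0.06], [-0.32, 0.45], [0.52, -0.46], [0.52, 2.61], [-0.69, -2.33]]
[[491.1461 112.5043]
 [450.5519 116.0704]
 [462.0143 118.6302]]
[[592.7502 421.182 ]
 [557.3409 433.5536]
 [565.0346 426.5834]]
walls [[107.1492 550.5813]
 [118.0718 527.7371]
 [547.3515 491.4747]
 [350.1276  67.5208]]
dock [ 0.5069 -0.1801 -1.4791] [[0.2, -0.1], [0.1, 0.3], [0.7, -0.9], [0.9, 2.2], [-0.3, -2.8], [1.1, -0.0], [1.7, 0.6], [0.0, 0.3], [1.4, 0.5], [0.7, -1.3], [0.5, -0.3], [0.7, -1.3], [0.5, -0.3], [1.2, 1.8], [0.3, -0.6]]
```

Request:
send_rows(series=[{"wx":0.013,"wy":-0.004,"wz":-0.007,"dx":-0.1,"dy":-1.3,"dz":-3,"fingers":90},{"wx":0,"wy":0,"wz":0,"dx":0,"dy":-1.3,"dz":-3.5,"fingers":90},{"wx":0,"wy":0,"wz":0,"dx":0,"dy":0,"dz":-3.5,"fingers":90},{"wx":0,"wy":0,"wz":0,"dx":0,"dy":0,"dz":-3.5,"fingers":90},{"wx":0,"wy":0,"wz":0,"dx":0,"dy":0,"dz":-3.5,"fingers":90},{"wx":0,"wy":0,"wz":0,"dx":0,"dy":0,"dz":0,"fingers":90}])

```text
t: 1.95
tool_pos: [0.532, 0.104, 0.1389]
orientation: [0.182, 3.134, 0.009]
force: [-1.7, -0.8, -2.0]
opening: 0.0617
```

```bash
python3 look.py wrist w2
```

```text
1.95 [0.532  0.104  0.1389] [0.1819 3.1338 0.0092] 0.061741267345167966 [-1.6818 -0.7802 -1.9917]
tool y yaw 1.4548307696271574 z [ 0.0029  0.0057 -1.    ]
```

View pics/w2.png

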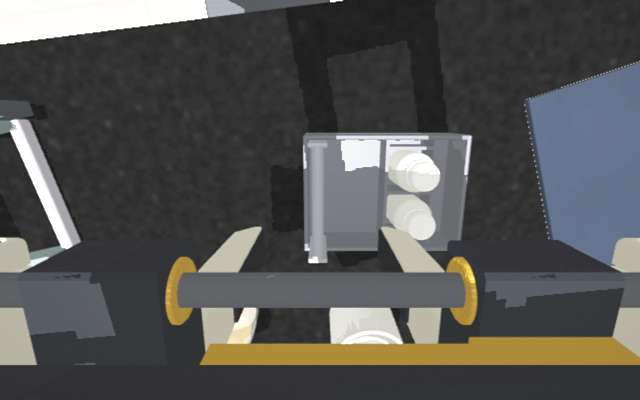

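```bash
python3 - <<'E'
from h import *
T=np.load("pics/w2.npy"); p=[.5425,.1612,-1.684]
print(proj("wrist",w(p,[(.062,-.047,.078),(.062,0.047,.078),(.062,0,.078),(.075,-.055,.048),(-.075,-.055,.048)]),T), proj("wrist",T[:3,3],T),proj("wrist",[T[0,3],T[1,3],.078],T))
E
```

```text
[[317.1445156  147.14340581]
 [317.70123498 256.20514565]
 [317.43430899 203.91414652]
 [302.56613398 135.13967488]
 [471.87644552 134.66970088]] [[323.10587878 221.89539049]] [[322.18999891 199.32763594]]
```

Request:
send_rows(newtons=45, series=[{"wx":-0.006,"wy":0.003,"wz":0.002,"dx":0.3,"dy":-0.4,"dz":-3.0,"fingers":90},{"wx":0,"wy":0,"wz":0,"dx":0,"dy":0,"dz":-3.0,"fingers":90},{"wx":0,"wy":0,"wz":0,"dx":0,"dy":0,"dz":-1.8,"fingers":90},{"wx":0,"wy":0,"wz":0,"dx":0,"dy":0,"dz":0,"fingers":90}])

```text
t: 2.33
tool_pos: [0.542, 0.1041, 0.0739]
orientation: [0.173, 3.121, 0.005]
force: [-0.8, 0.9, -0.1]
opening: 0.0599
```

Request:
send_rows(newtons=45, series=[{"wx":0,"wy":0.015,"wz":0,"dx":-0.4,"dy":-0.4,"dz":-0.7,"fingers":90},{"wx":0,"wy":0,"wz":0,"dx":-0.2,"dy":-0.1,"dz":-0.7,"fingers":90},{"wx":0,"wy":0,"wz":0,"dx":0,"dy":0,"dz":0,"fingers":90}])

```text
t: 2.58
tool_pos: [0.5395, 0.1006, 0.0664]
orientation: [0.17, 3.13, 0.006]
force: [-1.3, 0.3, 0.1]
opening: 0.0601
```

```bash
python3 look.py side s2
```

```text
2.5833 [0.5395 0.1006 0.0664] [0.1703 3.1297 0.0055] 0.060140676156908844 [-1.2677  0.2816  0.0862]
tool y yaw 1.46207371689489 z [ 0.0075  0.0031 -1.    ]
```

Request:
send_rows(newtons=45, series=[{"wx":-0.003,"wy":0.007,"wz":-0.003,"dx":-0.3,"dy":-0.1,"dz":-0.8,"fingers":90},{"wx":0,"wy":0,"wz":0,"dx":0,"dy":0,"dz":0,"fingers":150},{"wx":0,"wy":0,"wz":0,"dx":0,"dy":0,"dz":0,"fingers":255},{"wx":0,"wy":0,"wz":0,"dx":0,"dy":0,"dz":0,"fingers":255},{"wx":0,"wy":0,"wz":0,"dx":0,"dy":0,"dz":0,"fingers":255},{"wx":0,"wy":0,"wz":0,"dx":0,"dy":0,"dz":0,"fingers":255},{"wx":0,"wy":0,"wz":0,"dx":0,"dy":0,"dz":0,"fingers":255}])

```text
t: 3.22
tool_pos: [0.5401, 0.0997, 0.0632]
orientation: [0.176, 3.129, 0.002]
force: [0.1, 0.3, 0.3]
opening: 0.0248
```

```bash
python3 look.py wrist w3;python3 look.py side s3; python3 - <<'E'
import cv2
s=cv2.imread("pics/s3.png")
cv2.imwrite("pics/s3a.png",cv2.resize(s[130:300,250:420],None,fx=3.5,fy=3.5,interpolation=cv2.INTER_CUBIC))
E
```

```text
3.2167 [0.5401 0.0997 0.0632] [0.1763 3.1289 0.0015] 0.02475808518644287 [0.0519 0.312  0.3114]
tool y yaw 1.4582087238729324 z [ 0.0078  0.0005 -1.    ]
3.2667 [0.5401 0.0997 0.0632] [0.1764 3.1288 0.0016] 0.0210145390122339 [ 0.8223 -0.1303  0.1791]
tool y yaw 1.4581532591728694 z [ 0.0078  0.0006 -1.    ]
```

View pics/w3.png

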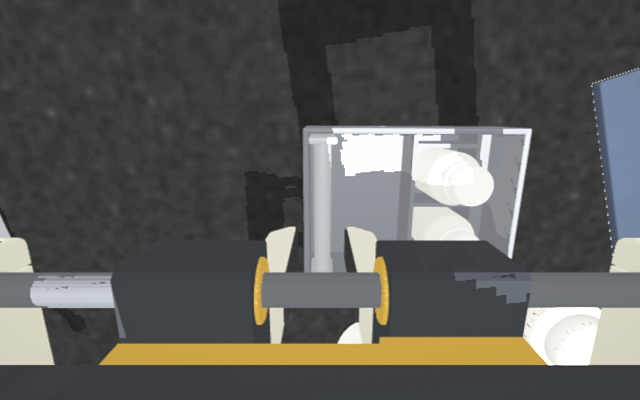

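View pics/s3a.png

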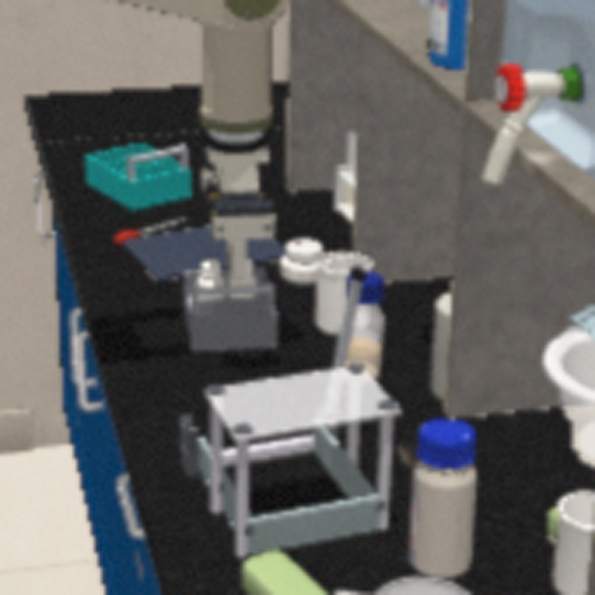

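Request:
send_rows(newtons=45, series=[{"wx":0,"wy":0,"wz":0,"dx":0,"dy":0,"dz":0,"fingers":255},{"wx":0,"wy":0,"wz":0,"dx":0,"dy":0,"dz":0,"fingers":255},{"wx":0,"wy":0,"wz":0,"dx":0,"dy":0,"dz":0,"fingers":255},{"wx":0,"wy":0,"wz":0,"dx":0,"dy":0,"dz":0,"fingers":255}])

```text
t: 3.65
tool_pos: [0.5399, 0.0997, 0.0631]
orientation: [0.176, 3.129, 0.001]
force: [0.8, -0.1, 0.3]
opening: 0.0007
```

```bash
python3 look.py wrist w4;python3 look.py side s4; python3 look.py top t4;python3 - <<'E'
import cv2
s=cv2.imread("pics/s4.png")
cv2.imwrite("pics/s4a.png",cv2.resize(s[170:260,280:370],None,fx=6.5,fy=6.5,interpolation=cv2.INTER_CUBIC))
E
```

```text
3.65 [0.5399 0.0997 0.0631] [0.1763 3.1291 0.0015] 0.0006730200615823593 [ 0.7616 -0.1415  0.2824]
tool y yaw 1.4582291261921323 z [ 0.0076  0.0005 -1.    ]
3.7 [0.5399 0.0997 0.0631] [0.1763 3.1291 0.0015] 0.00044505537100865335 [0.4152 0.9579 0.0924]
tool y yaw 1.4582304720653514 z [ 0.0075  0.0005 -1.    ]
3.75 [0.54   0.0997 0.0631] [0.1764 3.1291 0.0015] 0.00047581101934572606 [0.6132 0.2188 0.6085]
tool y yaw 1.4581869110899695 z [ 0.0076  0.0005 -1.    ]
```

View pics/w4.png

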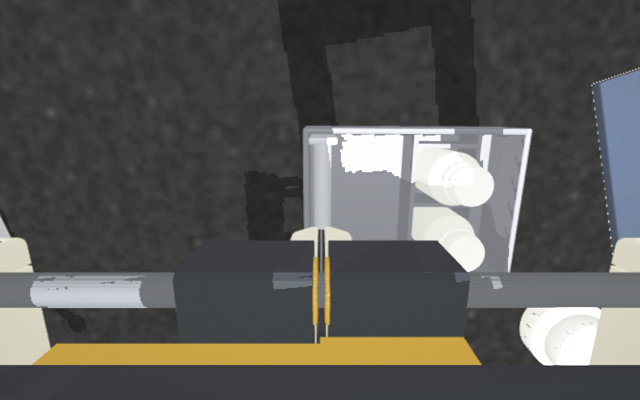

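View pics/s4a.png

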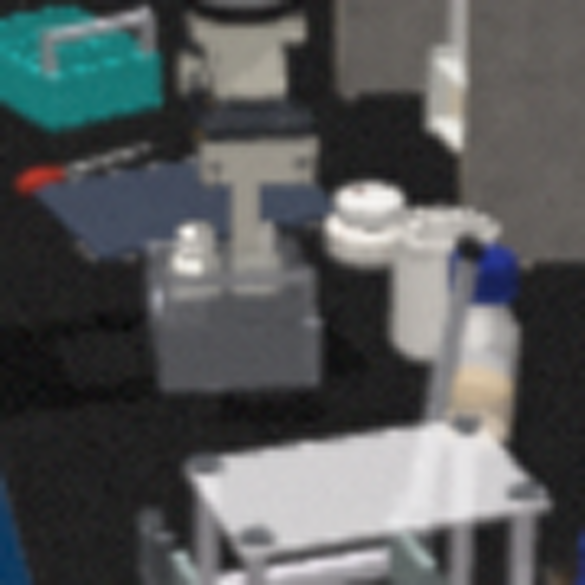

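View pics/t4.png

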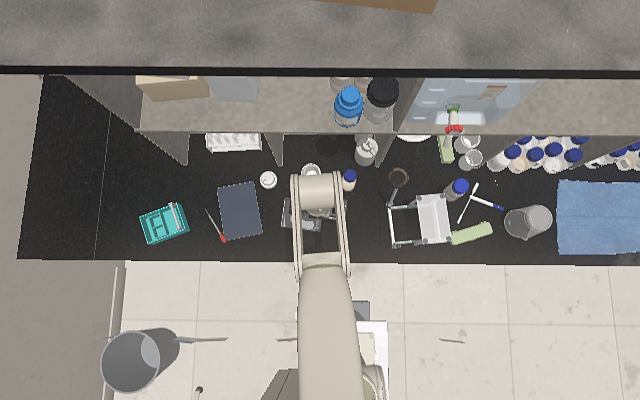

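```bash
python3 - <<'E'
from h import *
np.set_printoptions(precision=1,suppress=True)
p=[.5425,.1612,-1.684]
P=w(p,[(.062,-.047,.078),(.062,0.047,.078),(.075,-.055,.048),(.075,.055,.048),(.075,-.055,.0),(.075,.055,0),(-.025,-.021,.079)])
print(((proj("side",P)-[280,170])*6.5))
T=np.load("pics/s4.npy"); 
for a in (0,.02,.05,.1): print(a,(proj("side",T[:3,3]+a*-T[:3,2])-[280,170])*6.5)
T=np.load("pics/w4.npy"); print(proj("wrist",P,T),[proj("wrist",T[:3,3]+a*-T[:3,2]+b*T[:3,0],T) for a,b in((0,0),(.02,0),(.0,.0075),(.0,.011))])
im=cv2.imread("pics/w4.png"); cv2.imwrite("pics/w4a.png",cv2.resize(im[120:280,270:400],None,fx=4,fy=4,interpolation=cv2.INTER_CUBIC))
E
```

```text
[[168.9 275.9]
 [306.3 270.4]
 [158.9 324.5]
 [319.8 317.8]
 [159.6 387.7]
 [318.8 380.6]
 [196.2 222.3]]
0 [[244.1 292.4]]
0.02 [[243.9 265.7]]
0.05 [[243.7 225.3]]
0.1 [[243.4 156.8]]
[[322.5 144. ]
 [322.1 292.7]
 [302.3 127.8]
 [304.2 281.1]
 [305.5 125.7]
 [306.8 254.3]
 [471.  189.1]] [array([[323.1, 221.9]]), array([[323.3, 232.3]]), array([[323.1, 210.8]]), array([[323.1, 205.6]])]
```

View pics/w4a.png

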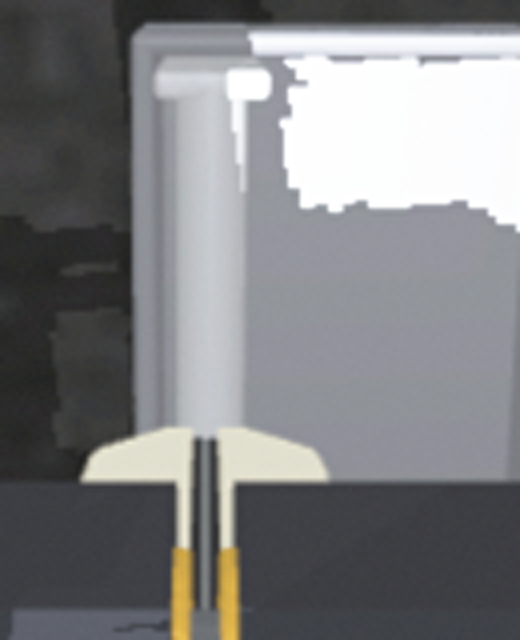

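```bash
python3 - <<'E'
import cv2
a=cv2.imread("pics/s4.png")[190:235,295:340]; b=cv2.imread("pics/side0.png")[190:235,295:340]
import numpy as np
o=np.hstack([cv2.resize(x,None,fx=8.8,fy=8.8,interpolation=cv2.INTER_LANCZOS4) for x in(a,b)])
cv2.imwrite("pics/c4.png",cv2.convertScaleAbs(o,alpha=1.3))
E
```

```text
(no output)
```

View pics/c4.png

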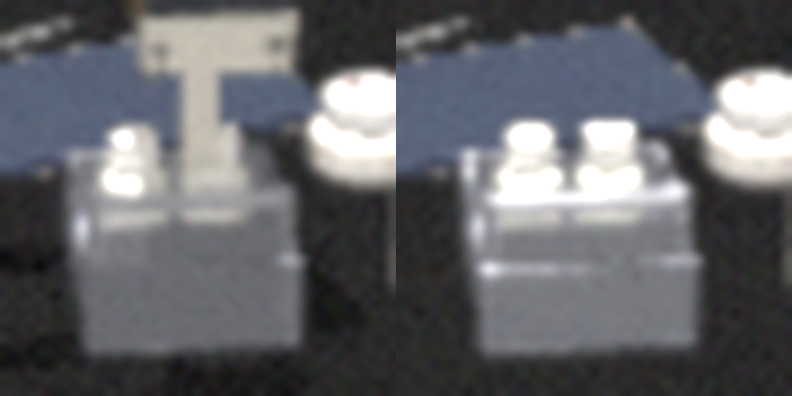

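```bash
python3 - <<'E'
from h import *
a=cv2.imread("pics/s2.png")[180:240,290:350]
cv2.imwrite("pics/c2.png",cv2.convertScaleAbs(cv2.resize(a,None,fx=10,fy=10,interpolation=cv2.INTER_LANCZOS4),alpha=1.3))
T=np.load("pics/s2.npy")
for b in (-.03,-.0475,.03,.0475):
  print(b,[((proj("side",T[:3,3]-a*T[:3,2]+b*T[:3,1])-[290,180])*10).round(0).tolist() for a in (0,.01,.02,.03)])
E
```

```text
-0.03 [[[281.0, 371.0]], [[281.0, 351.0]], [[281.0, 330.0]], [[281.0, 309.0]]]
-0.0475 [[[286.0, 388.0]], [[286.0, 368.0]], [[286.0, 347.0]], [[286.0, 326.0]]]
0.03 [[[267.0, 314.0]], [[267.0, 294.0]], [[267.0, 274.0]], [[267.0, 253.0]]]
0.0475 [[[263.0, 298.0]], [[263.0, 278.0]], [[263.0, 258.0]], [[263.0, 238.0]]]
```

View pics/c2.png

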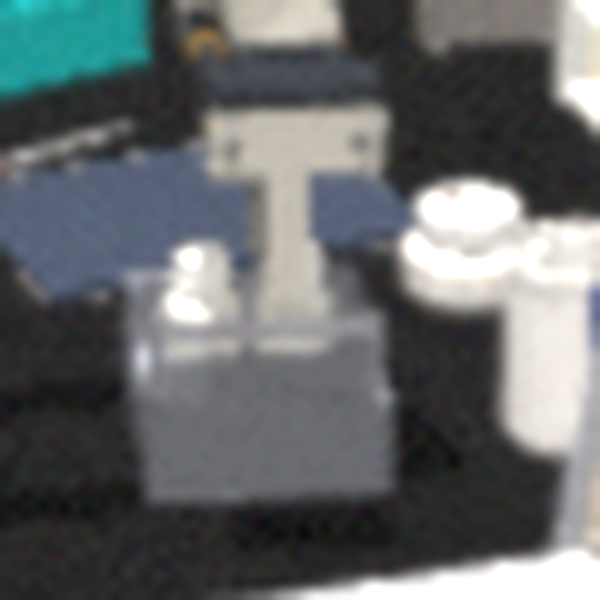

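```bash
python3 - <<'E'
from h import *
p=[.5425,.1612,-1.684]
for n,px in (("w4",[(303.7,127.5),(531,130)]),("w2",[(304,134.5),(471,134.5)]),("w1",[(297.8,128.3),(404.2,129.2)])):
  T0=np.load(f"pics/{n}.npy")
  for dz in (-.02,0,.02,.03):
    T=T0.copy(); T[2,3]+=dz
    q=proj("wrist",w(p,[(.075,-.055,.048),(-.075,-.055,.048)]),T); print(n,dz,q.round(1).tolist(),(q[1,0]-q[0,0]).round(1),px[1][0]-px[0][0])
E
```

```text
w4 -0.02 [[300.4, 128.9], [553.5, 129.2]] 253.1 227.3
w4 0 [[302.3, 127.8], [532.3, 128.0]] 230.0 227.3
w4 0.02 [[303.8, 126.8], [514.6, 127.0]] 210.8 227.3
w4 0.03 [[304.4, 126.4], [506.8, 126.6]] 202.4 227.3
w2 -0.02 [[301.4, 136.4], [482.9, 135.9]] 181.5 167
w2 0 [[302.6, 135.1], [471.9, 134.7]] 169.3 167
w2 0.02 [[303.6, 134.1], [462.3, 133.6]] 158.7 167
w2 0.03 [[304.1, 133.6], [457.9, 133.2]] 153.8 167
w1 -0.02 [[295.8, 128.2], [407.5, 129.0]] 111.7 106.39999999999998
w1 0 [[297.1, 127.8], [404.0, 128.6]] 106.9 106.39999999999998
w1 0.02 [[298.2, 127.5], [400.8, 128.3]] 102.6 106.39999999999998
w1 0.03 [[298.8, 127.3], [399.3, 128.1]] 100.5 106.39999999999998
```

Request:
send_rows(newtons=45, series=[{"wx":0,"wy":0.008,"wz":0,"dx":-0.4,"dy":0,"dz":0.3,"fingers":90},{"wx":0,"wy":0,"wz":0,"dx":0,"dy":0,"dz":0,"fingers":90},{"wx":0,"wy":0,"wz":0,"dx":0,"dy":0,"dz":0,"fingers":90},{"wx":0,"wy":0,"wz":0,"dx":0,"dy":0,"dz":0,"fingers":90},{"wx":0,"wy":0,"wz":0,"dx":0,"dy":0,"dz":0,"fingers":90},{"wx":0,"wy":0,"wz":0,"dx":0,"dy":0,"dz":0,"fingers":90},{"wx":0,"wy":0,"wz":0,"dx":0,"dy":0,"dz":0,"fingers":90}])

```text
t: 4.38
tool_pos: [0.5356, 0.0998, 0.0666]
orientation: [-0.177, -3.135, -0.001]
force: [-0.4, -0.2, 0.2]
opening: 0.0425
```

```bash
python3 look.py wrist w5; python3 look.py side s5; python3 - <<'E'
from h import *
a=cv2.imread("pics/s5.png")[180:240,290:350]
cv2.imwrite("pics/c5.png",cv2.convertScaleAbs(cv2.resize(a,None,fx=10,fy=10,interpolation=cv2.INTER_LANCZOS4),alpha=1.3))
E
```

```text
4.3833 [0.5356 0.0998 0.0666] [-0.1767 -3.1355 -0.0008] 0.04252325427175253 [-0.3703 -0.1828  0.1868]
tool y yaw 1.4582328972409642 z [-0.0011  0.0006 -1.    ]
4.4333 [0.5356 0.0998 0.0666] [-0.1767 -3.1355 -0.0008] 0.046894450596398636 [ 0.5841  0.2452 -0.418 ]
tool y yaw 1.4582260437301295 z [-0.0011  0.0006 -1.    ]
```

View pics/w5.png

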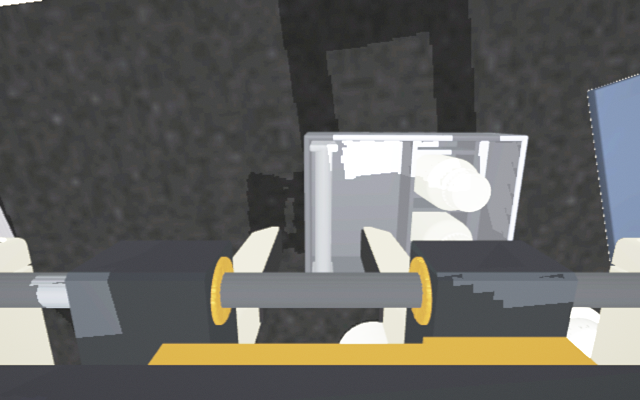

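View pics/c5.png

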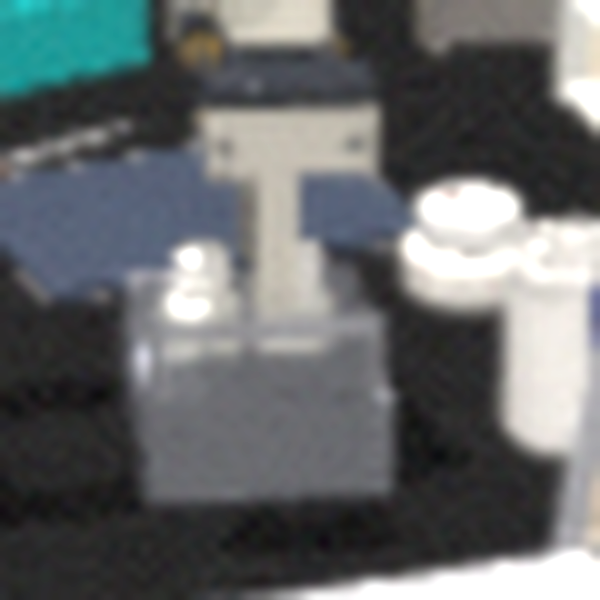

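Request:
send_rows(newtons=45, series=[{"wx":0,"wy":0,"wz":0,"dx":0,"dy":0,"dz":-1.2,"fingers":90},{"wx":0,"wy":0,"wz":0,"dx":0,"dy":0,"dz":-1.2,"fingers":90},{"wx":0,"wy":0,"wz":0,"dx":0,"dy":0,"dz":0,"fingers":90},{"wx":0,"wy":0,"wz":0,"dx":0,"dy":0,"dz":0,"fingers":90}])

```text
t: 4.82
tool_pos: [0.5353, 0.0997, 0.0396]
orientation: [-0.177, -3.135, -0.001]
force: [0.2, -0.1, -0.3]
opening: 0.0603
```

```bash
python3 look.py wrist w6; python3 look.py side s6; python3 - <<'E'
from h import *
a=cv2.imread("pics/s6.png")[180:240,290:350]
cv2.imwrite("pics/c6.png",cv2.convertScaleAbs(cv2.resize(a,None,fx=10,fy=10,interpolation=cv2.INTER_LANCZOS4),alpha=1.3))
E
```

```text
4.8167 [0.5353 0.0997 0.0396] [-0.1767 -3.1352 -0.0007] 0.060332933218367475 [ 0.1677 -0.1225 -0.2917]
tool y yaw 1.4581828449415377 z [-0.0014  0.0006 -1.    ]
4.8667 [0.5348 0.0996 0.0393] [-0.1767 -3.1343 -0.0005] 0.06035594358354511 [-1.0975 -0.3869 -0.6157]
tool y yaw 1.4581735408260468 z [-0.0023  0.0004 -1.    ]
```

View pics/c6.png

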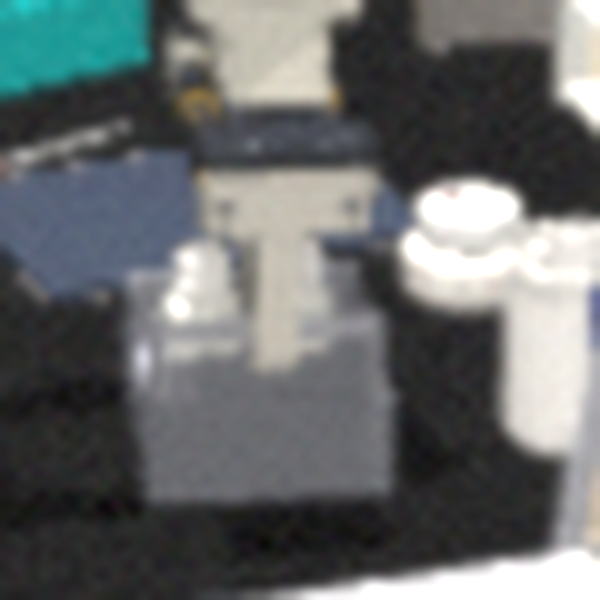

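Request:
send_rows(newtons=45, series=[{"wx":0,"wy":-0.003,"wz":0,"dx":0,"dy":0,"dz":-0.6,"fingers":90},{"wx":0,"wy":0,"wz":0,"dx":0,"dy":0,"dz":0,"fingers":150},{"wx":0,"wy":0,"wz":0,"dx":0,"dy":0,"dz":0,"fingers":255},{"wx":0,"wy":0,"wz":0,"dx":0,"dy":0,"dz":0,"fingers":255},{"wx":0,"wy":0,"wz":0,"dx":0,"dy":0,"dz":0,"fingers":255},{"wx":0,"wy":0,"wz":0,"dx":0,"dy":0,"dz":0,"fingers":255},{"wx":0,"wy":0,"wz":0,"dx":0,"dy":0,"dz":0,"fingers":255},{"wx":0,"wy":0,"wz":0,"dx":0,"dy":0,"dz":0,"fingers":255},{"wx":0,"wy":0,"wz":0,"dx":0,"dy":0,"dz":0,"fingers":255},{"wx":0,"wy":0,"wz":0,"dx":0,"dy":0,"dz":0,"fingers":255}])

```text
t: 5.75
tool_pos: [0.5365, 0.1, 0.0348]
orientation: [0.176, 3.132, 0.002]
force: [0.2, 0.0, -1.1]
opening: 0.0088
```

```bash
python3 look.py wrist w7; python3 look.py side s7; python3 - <<'E'
from h import *
a=cv2.imread("pics/s7.png")[180:240,290:350]
b=cv2.imread("pics/w7.png")[120:280,260:420]
cv2.imwrite("pics/c7.png",np.hstack([cv2.convertScaleAbs(cv2.resize(a,(400,400),interpolation=cv2.INTER_LANCZOS4),alpha=1.3),cv2.resize(b,(400,400))]))
E
```

```text
5.75 [0.5365 0.1    0.0348] [0.1765 3.1323 0.002 ] 0.008829980291771875 [ 0.2292  0.0446 -1.0643]
tool y yaw 1.458229191737657 z [ 0.0044  0.001  -1.    ]
5.8 [0.5365 0.1    0.0348] [0.1765 3.1322 0.002 ] 0.008558087148958579 [-0.2363  0.1215  0.1677]
tool y yaw 1.4582114606701586 z [ 0.0045  0.001  -1.    ]
```

View pics/c7.png

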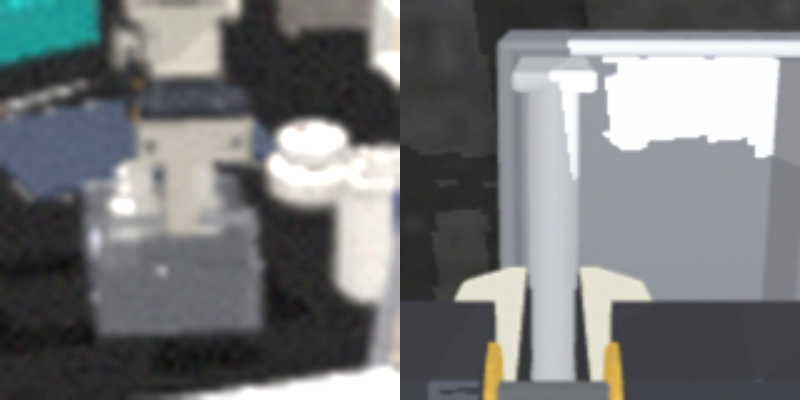

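Request:
send_rows(newtons=50, series=[{"wx":-0.04,"wy":0.004,"wz":0,"dx":0,"dy":0.1,"dz":0.45,"fingers":255},{"wx":-0.04,"wy":0.004,"wz":0,"dx":0,"dy":0.1,"dz":0.45,"fingers":255},{"wx":-0.04,"wy":0.004,"wz":0,"dx":0,"dy":0.1,"dz":0.45,"fingers":255},{"wx":-0.04,"wy":0.004,"wz":0,"dx":0,"dy":0.1,"dz":0.45,"fingers":255},{"wx":-0.04,"wy":0.004,"wz":0,"dx":0,"dy":0.1,"dz":0.45,"fingers":255},{"wx":-0.04,"wy":0.004,"wz":0,"dx":0,"dy":0.1,"dz":0.45,"fingers":255}])

```text
t: 6.35
tool_pos: [0.5352, 0.1046, 0.0608]
orientation: [-0.183, -3.104, 0.386]
force: [-0.2, 1.8, -2.0]
opening: 0.0083
```

```bash
python3 look.py wrist w8; python3 look.py side s8; python3 - <<'E'
from h import *
a=cv2.imread("pics/s8.png")[170:240,280:350]
b=cv2.imread("pics/w8.png")
cv2.imwrite("pics/c8.png",np.hstack([cv2.convertScaleAbs(cv2.resize(a,(400,400),interpolation=cv2.INTER_LANCZOS4),alpha=1.3),cv2.resize(b[:,150:550],(400,400))]))
for P in ([.507,-.18,0],): pass
E
```

```text
6.35 [0.5352 0.1046 0.0608] [-0.1834 -3.1043  0.386 ] 0.008265994996644634 [-0.2378  1.758  -2.0048]
tool y yaw 1.45194432896188 z [-0.0224 -0.2436 -0.9696]
6.4 [0.5354 0.1055 0.0614] [-0.1819 -3.1045  0.3898] 0.00818318183966006 [-0.452  -2.1765  1.5719]
tool y yaw 1.4528259275945554 z [-0.0218 -0.246  -0.969 ]
```

View pics/c8.png

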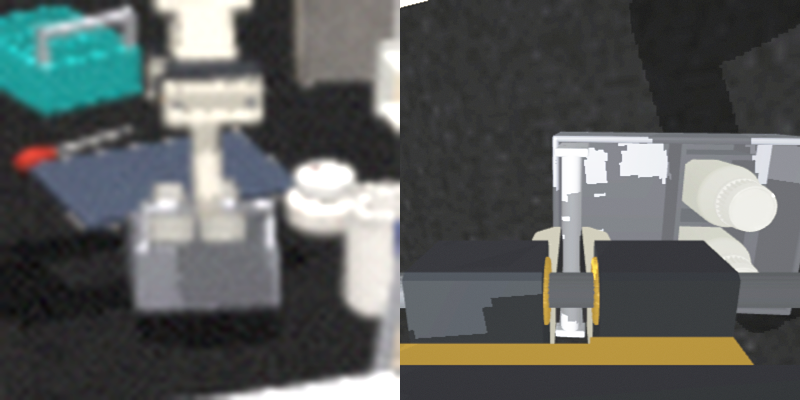

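```bash
python3 - <<'E'
from h import *
def ray(cam,px,z):
    ci=robot.camera_info(cam);E=ci["extrinsics"];K=ci["intrinsics"]
    d=np.array([(px[0]-K[0,2])/K[0,0],-(px[1]-K[1,2])/K[1,1],-1]);d=E[:3,:3].T@d;c=-E[:3,:3].T@E[:3,3]
    return c+d*(z-c[2])/d[2]
for n,px,z in (("bottlecap",(348,174),.134),("mug",(311,172),.09),("knob?",(398,178),.21),("knob2",(397.5,187),.21)): print(n,ray("top",px,z).round(3))
print(robot.read_state()["q"])
E
```

```text
bottlecap [ 0.675 -0.005  0.134]
mug [0.693 0.13  0.09 ]
knob? [ 0.643 -0.169  0.21 ]
knob2 [ 0.612 -0.167  0.21 ]
[ 0.27365206  0.18470503  1.67907657 -0.23519714  1.37228432 -1.12384697]
```

Request:
send_rows(newtons=50, series=[{"wx":0,"wy":0,"wz":0.006,"dx":-0.1,"dy":-0.6,"dz":0,"fingers":255},{"wx":0,"wy":0,"wz":0.012,"dx":-0.2,"dy":-1.2,"dz":0,"fingers":255},{"wx":0,"wy":0,"wz":0.013,"dx":-0.2,"dy":-1.4,"dz":0,"fingers":255},{"wx":0,"wy":0,"wz":0.013,"dx":-0.2,"dy":-1.4,"dz":0,"fingers":255},{"wx":0,"wy":0,"wz":0.013,"dx":-0.2,"dy":-1.4,"dz":0,"fingers":255},{"wx":0,"wy":0,"wz":0.013,"dx":-0.2,"dy":-1.4,"dz":0,"fingers":255},{"wx":0,"wy":0,"wz":0.013,"dx":-0.2,"dy":-1.4,"dz":0,"fingers":255},{"wx":0,"wy":0,"wz":0.013,"dx":-0.2,"dy":-1.4,"dz":0,"fingers":255},{"wx":0,"wy":0,"wz":0.013,"dx":-0.2,"dy":-1.4,"dz":0,"fingers":255},{"wx":0,"wy":0,"wz":0.013,"dx":-0.2,"dy":-1.4,"dz":0,"fingers":255}])

```text
t: 7.28
tool_pos: [0.5121, -0.03, 0.0554]
orientation: [-0.024, 3.115, -0.355]
force: [0.0, 1.9, -2.0]
opening: 0.0089
```

```bash
python3 look.py wrist w9
```

```text
7.2833 [ 0.5121 -0.03    0.0554] [-0.0236  3.1153 -0.3554] 0.008924550332924722 [ 0.0134  1.9283 -2.0408]
tool y yaw 1.585460571055768 z [ 0.0077 -0.2252 -0.9743]
```

View pics/w9.png

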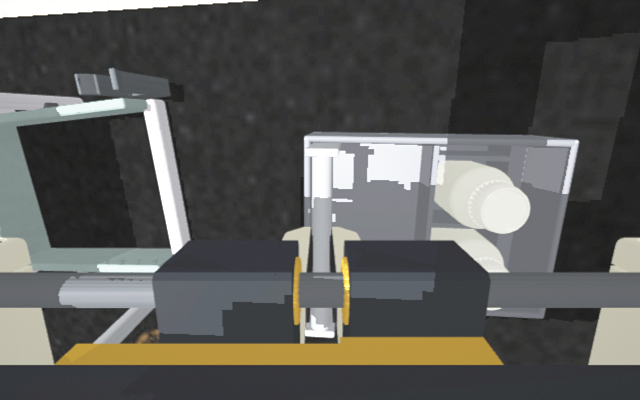

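```bash
python3 - <<'E'
import cv2
t=cv2.imread("pics/w9.png")
cv2.imwrite("pics/w9a.png",cv2.resize(t[60:280,0:200],None,fx=3.6,fy=2.7*4/3,interpolation=cv2.INTER_CUBIC)[:600*4//3][:790])
E
```

```text
(no output)
```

View pics/w9a.png

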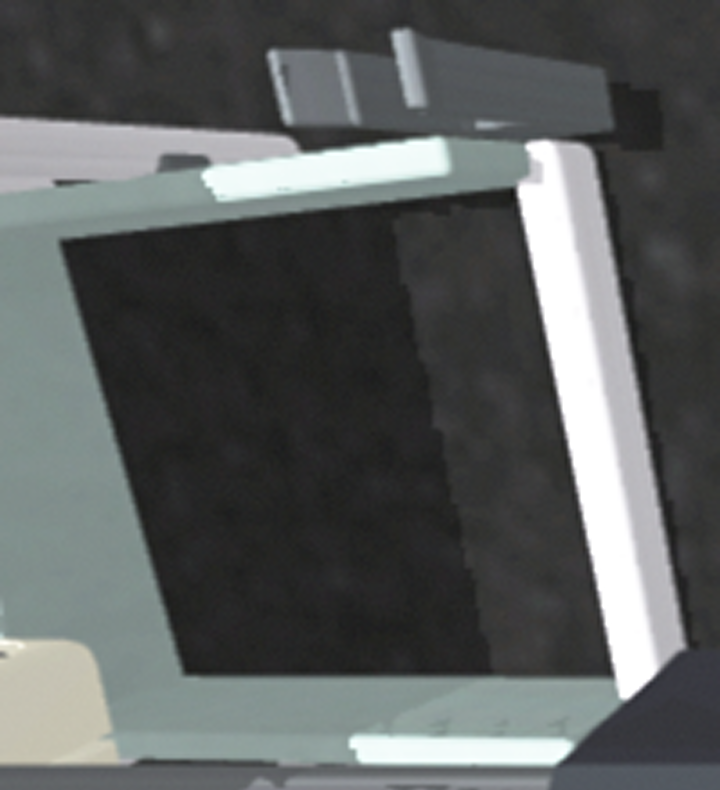

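```bash
cat > d.py <<'E'
from h import *
np.set_printoptions(precision=4,suppress=True)
T9=np.load("pics/w9.npy"); T1=np.load("pics/w1.npy")
p9=crop([(62,240),(185,675),(517,190),(612,676)],3.6,(0,60))
p1=crop([(83,200),(205,497),(440,122),(547,426)],4,(0,95))
L=[(.166,-.063,0),(.166,.063,0),(.005,-.063,.0145),(.005,.063,.0145)]
for o in ([("wrist",T9,L,p9)],[("wrist",T9,L,p9),("wrist",T1,L,p1)]):
  d,e=fit(o,[.5,-.2,-1.46]);print("dock",d,e.round(2).tolist())
# tray rim from w9: pixels lead -y, tail -y  with pitch unknown: solve x,y,yaw,pitch
px=np.array([(305,135),(578,141),(545,318)],float)
def f(v):
    x,y,a,ph=v
    Rm=R.from_euler("ZY",[a,-ph]).as_matrix()  # nose up
    t=np.array([x,y,0])   # tail bottom mid
    P=np.array([(.15,-.055,.048),(0,-.055,.048),(0,.055,.048)])@Rm.T+t
    return (proj("wrist",P,T9)-px).ravel()
r=least_squares(f,[.5,.1,-1.5,.15]);print("tray tail",r.x,r.fun.round(2))
x,y,a,ph=r.x
lead=np.array([x,y])+.15*np.cos(ph)*np.array([np.cos(a),np.sin(a)])
c=lead-d[:2];print("lead world",lead,"in dock",np.cos(d[2])*c[0]+np.sin(d[2])*c[1],-np.sin(d[2])*c[0]+np.cos(d[2])*c[1],"yaw err",a-d[2],"leadz",.15*np.sin(ph))
E
python3 d.py
```

```text
dock [ 0.5058 -0.1814 -1.4718] [[-0.46, 0.25], [-0.71, -0.34], [-0.11, -0.95], [1.47, 6.77]]
dock [ 0.5058 -0.1811 -1.4723] [[-0.24, 0.17], [-0.54, -0.39], [0.22, -0.95], [1.72, 6.79], [-0.77, 0.07], [-0.26, 0.37], [-0.44, -1.47], [0.34, 1.62]]
tray tail [ 0.5103  0.105  -1.5608  0.0796] [ 0.12  0.7   0.68 -1.62 -1.04  1.3 ]
lead world [ 0.5118 -0.0445] in dock -0.13533860121479527 0.01944171856176601 yaw err -0.0885305782748258 leadz 0.011922409118945035
```

Request:
send_rows(newtons=50, series=[{"wx":-0.01,"wy":0,"wz":0.011,"dx":-0.17,"dy":-0.8,"dz":0.5,"fingers":255},{"wx":-0.01,"wy":0,"wz":0.011,"dx":-0.17,"dy":-1.0,"dz":0.4,"fingers":255},{"wx":-0.01,"wy":0,"wz":0.011,"dx":-0.17,"dy":-1.0,"dz":0.2,"fingers":255},{"wx":0,"wy":0,"wz":0.011,"dx":-0.17,"dy":-1.0,"dz":0,"fingers":255},{"wx":0,"wy":0,"wz":0.011,"dx":-0.17,"dy":-1.0,"dz":0,"fingers":255},{"wx":0,"wy":0,"wz":0.011,"dx":-0.17,"dy":-1.0,"dz":0,"fingers":255},{"wx":0,"wy":0,"wz":0.011,"dx":-0.17,"dy":-1.0,"dz":0,"fingers":255},{"wx":0,"wy":0,"wz":0.005,"dx":-0.17,"dy":-1.0,"dz":0,"fingers":255},{"wx":0,"wy":0,"wz":0,"dx":0,"dy":0,"dz":0,"fingers":255}])

```text
t: 8.08
tool_pos: [0.4934, -0.1186, 0.0663]
orientation: [-0.164, 3.097, -0.408]
force: [1.2, -1.6, -0.2]
opening: 0.0085
```

```bash
python3 look.py wrist w10
```

```text
8.0833 [ 0.4934 -0.1186  0.0663] [-0.164   3.0975 -0.4075] 0.008496220913725018 [ 1.1829 -1.5656 -0.1828]
tool y yaw 1.6767080136225978 z [ 0.0266 -0.2573 -0.966 ]
```

View pics/w10.png

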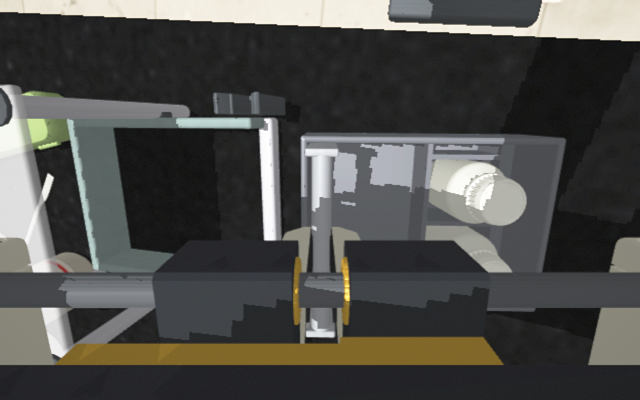

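```bash
python3 - <<'E'
import cv2
t=cv2.imread("pics/w10.png")
cv2.imwrite("pics/w10a.png",cv2.resize(t[80:290,50:310],None,fx=2.8,fy=2.8,interpolation=cv2.INTER_CUBIC))
cv2.imwrite("pics/w10b.png",cv2.resize(t[120:325,290:580],None,fx=2.7,fy=2.7,interpolation=cv2.INTER_CUBIC))
E
```

```text
(no output)
```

View pics/w10a.png

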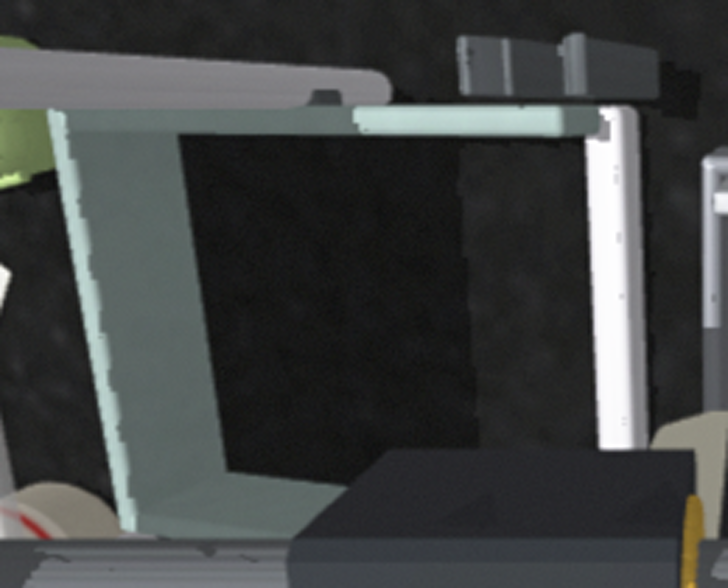

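View pics/w10b.png

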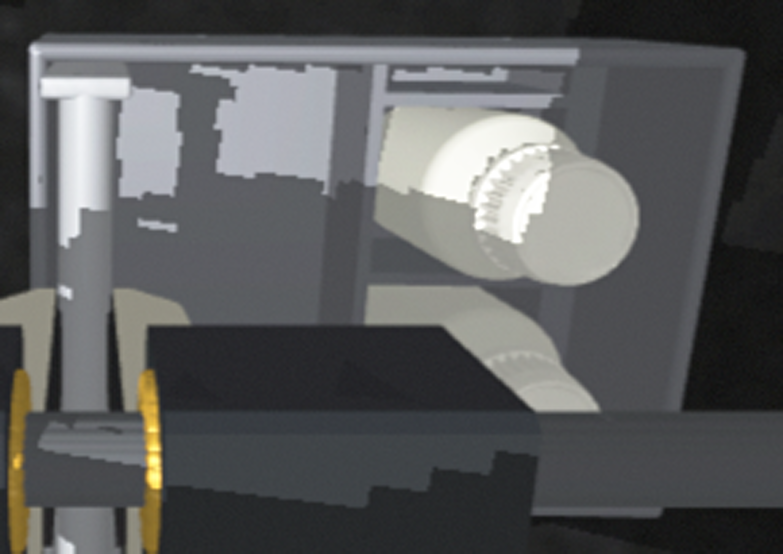

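```bash
cat > d2.py <<'E'
from h import *
np.set_printoptions(precision=4,suppress=True)
T=np.load("pics/w10.npy");T9=np.load("pics/w9.npy"); T1=np.load("pics/w1.npy")
L=[(.166,-.063,0),(.166,.063,0),(.005,-.063,.0145)]
p10=crop([(178,135),(228,470),(585,135)],2.8,(50,80))
p9=crop([(62,240),(185,675),(517,190)],3.6,(0,60))
p1=crop([(83,200),(205,497),(440,122)],4,(0,95))
for o in ([("wrist",T,L,p10)],[("wrist",T9,L,p9),("wrist",T1,L,p1),("wrist",T,L,p10)]):
  d,e=fit(o,[.5,-.2,-1.46]);print("dock",d,e.round(2).tolist())
px=crop([(30,42),(745,50),(660,515)],2.7,(290,120))
def f(v):
    x,y,a,ph=v
    Rm=R.from_euler("ZY",[a,-ph]).as_matrix()
    P=np.array([(.15,-.055,.048),(0,-.055,.048),(0,.055,.048)])@Rm.T+np.array([x,y,0])
    return (proj("wrist",P,T)-px).ravel()
r=least_squares(f,[.5,.1,-1.5,.15]);print("tray tail",r.x,r.fun.round(2))
for ph in (r.x[3],.19):
  x,y,a,_=least_squares(lambda v:f([*v,ph]),r.x[:3]).x.tolist()+[0]
  lead=np.array([x,y])+.15*np.cos(ph)*np.array([np.cos(a),np.sin(a)])
  c=lead-d[:2];print("lead in dock",np.cos(d[2])*c[0]+np.sin(d[2])*c[1],-np.sin(d[2])*c[0]+np.cos(d[2])*c[1],"yaw err",a-d[2],"leadz",.15*np.sin(ph))
E
python3 d2.py
```

```text
dock [ 0.5047 -0.1804 -1.4611] [[0.09, -0.79], [0.24, 0.56], [-0.27, 0.15]]
dock [ 0.5057 -0.1806 -1.4699] [[0.07, 0.67], [-0.04, 0.08], [0.51, -0.84], [-0.52, 0.34], [0.14, 0.59], [-0.27, -1.43], [0.19, -1.25], [-0.52, 0.09], [0.01, 1.38]]
tray tail [ 0.4796  0.0071 -1.4698  0.1809] [-0.47 -0.28  0.07 -0.8   0.17  1.44]
lead in dock -0.04186177251582999 -0.007084241341667447 yaw err 0.0001440114574438045 leadz 0.026986590293492672
lead in dock -0.04174198048282406 -0.007147105476685011 yaw err -0.0004111368832167006 leadz 0.028328834246475084
```

Request:
send_rows(newtons=50, series=[{"wx":0,"wy":0,"wz":0,"dx":0.3,"dy":-0.8,"dz":0,"fingers":255},{"wx":0,"wy":0,"wz":0,"dx":0.3,"dy":-1.0,"dz":0,"fingers":255},{"wx":0,"wy":0,"wz":0,"dx":0.3,"dy":-1.0,"dz":0,"fingers":255},{"wx":0,"wy":0,"wz":0,"dx":0.2,"dy":-1.0,"dz":0,"fingers":255},{"wx":0,"wy":0,"wz":0,"dx":0.1,"dy":-1.0,"dz":0,"fingers":255},{"wx":0,"wy":0,"wz":0,"dx":0.1,"dy":-1.0,"dz":0,"fingers":255},{"wx":0,"wy":0,"wz":0,"dx":0,"dy":0,"dz":0,"fingers":255},{"wx":0,"wy":0,"wz":0,"dx":0,"dy":0,"dz":0,"fingers":255},{"wx":0,"wy":0,"wz":0,"dx":0,"dy":0,"dz":0,"fingers":255}])

```text
t: 8.88
tool_pos: [0.5076, -0.1816, 0.0656]
orientation: [-0.164, 3.099, -0.406]
force: [-0.4, 0.9, -1.6]
opening: 0.0085
```

```bash
python3 look.py wrist w11; python3 look.py side s11; python3 - <<'E'
import cv2
cv2.imwrite("pics/s11a.png",cv2.resize(cv2.imread("pics/s11.png")[180:300,290:390],None,fx=5,fy=5,interpolation=cv2.INTER_CUBIC))
E
```

```text
8.8833 [ 0.5076 -0.1816  0.0656] [-0.1639  3.0991 -0.4062] 0.00849561862484429 [-0.3858  0.9023 -1.5874]
tool y yaw 1.6767167555837024 z [ 0.0252 -0.2564 -0.9663]
8.9333 [ 0.5076 -0.1815  0.0657] [-0.1643  3.099  -0.4064] 0.008567467166888474 [ 0.3086 -0.8645 -2.9348]
tool y yaw 1.6770146514006607 z [ 0.0253 -0.2565 -0.9662]
```

View pics/w11.png

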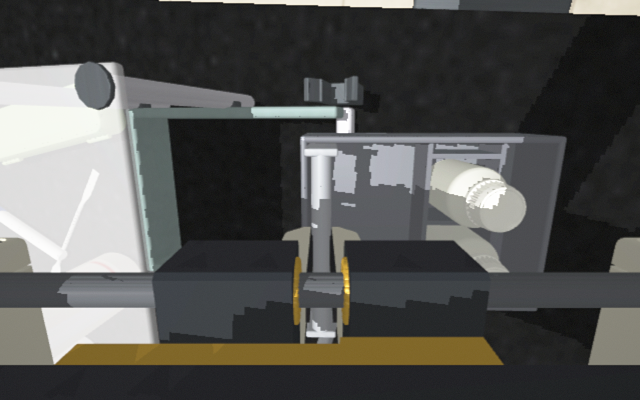

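View pics/s11a.png

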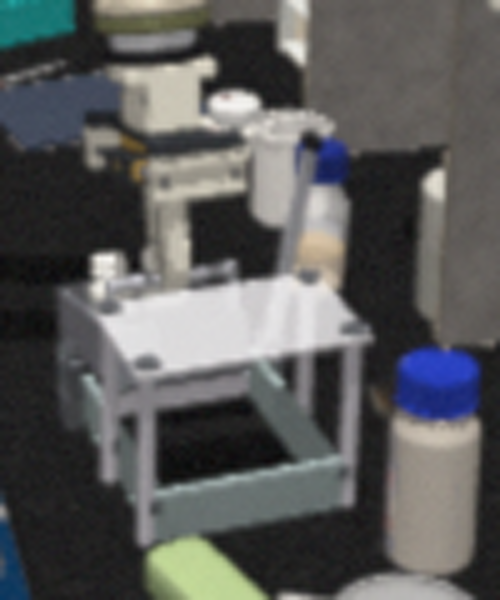

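Request:
send_rows(newtons=50, series=[{"wx":0,"wy":0,"wz":0,"dx":0,"dy":-0.1,"dz":-0.2,"fingers":255},{"wx":0,"wy":0,"wz":0,"dx":0,"dy":-0.1,"dz":-0.2,"fingers":255},{"wx":0,"wy":0,"wz":0,"dx":0,"dy":-0.1,"dz":-0.2,"fingers":255},{"wx":0,"wy":0,"wz":0,"dx":0,"dy":-0.1,"dz":-0.2,"fingers":255},{"wx":0,"wy":0,"wz":0,"dx":0,"dy":0,"dz":0,"fingers":255}])

```text
t: 9.4
tool_pos: [0.5094, -0.1867, 0.0598]
orientation: [-0.167, 3.094, -0.413]
force: [-1.2, -0.2, 0.9]
opening: 0.0085
```

Request:
send_rows(newtons=50, series=[{"wx":0,"wy":0,"wz":0,"dx":0,"dy":-0.05,"dz":-0.2,"fingers":255},{"wx":0,"wy":0,"wz":0,"dx":0,"dy":0,"dz":-0.15,"fingers":255},{"wx":0,"wy":0,"wz":0,"dx":0,"dy":0,"dz":0,"fingers":255}])

```text
t: 9.65
tool_pos: [0.5103, -0.1882, 0.057]
orientation: [-0.167, 3.092, -0.415]
force: [-0.9, -0.8, 1.1]
opening: 0.0088
```

```bash
python3 look.py wrist w12; python3 - <<'E'
from h import *
for i in range(1): print(robot.read_state()["force"])
t=cv2.imread("pics/w12.png")
cv2.imwrite("pics/w12b.png",cv2.resize(t[80:325,290:580],None,fx=2.7,fy=2.4,interpolation=cv2.INTER_CUBIC))
E
```

```text
9.65 [ 0.5103 -0.1882  0.057 ] [-0.1668  3.0922 -0.4154] 0.008787334782480493 [-0.928  -0.7728  1.0666]
tool y yaw 1.6781926485341774 z [ 0.0312 -0.2623 -0.9645]
[ 0.04938151 -2.86507962  1.73602728]
```

View pics/w12b.png

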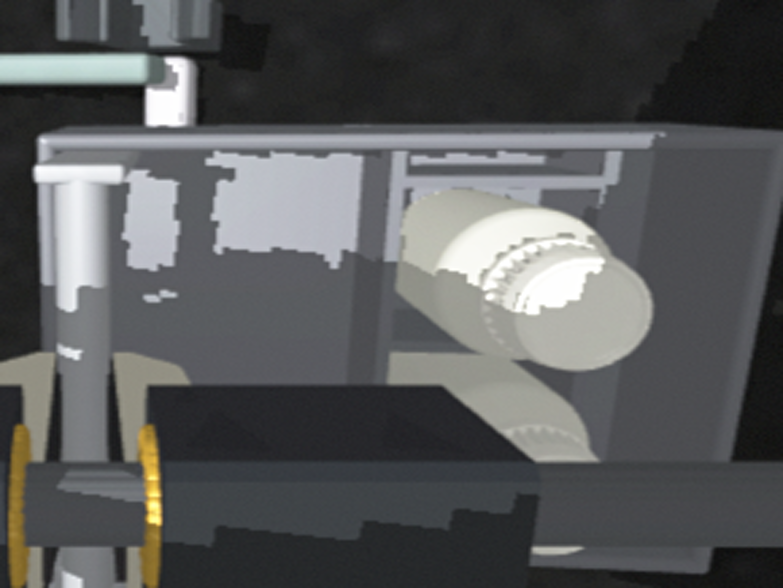

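Request:
send_rows(series=[{"wx":0,"wy":0,"wz":0,"dx":0,"dy":0,"dz":0,"fingers":130},{"wx":0,"wy":0,"wz":0,"dx":0,"dy":0,"dz":0,"fingers":130},{"wx":0,"wy":0,"wz":0,"dx":0,"dy":0,"dz":0,"fingers":130},{"wx":0,"wy":0,"wz":0,"dx":0,"dy":0,"dz":0,"fingers":130},{"wx":0,"wy":0,"wz":0,"dx":0,"dy":0,"dz":0,"fingers":130}])

```text
t: 10.12
tool_pos: [0.5096, -0.1863, 0.0556]
orientation: [-0.168, 3.094, -0.411]
force: [-0.8, -0.4, -0.1]
opening: 0.0372
```

```bash
python3 look.py wrist w13
```

```text
10.1167 [ 0.5096 -0.1863  0.0556] [-0.1677  3.0941 -0.4108] 0.037171919683117886 [-0.7864 -0.4168 -0.0984]
tool y yaw 1.6788793359523815 z [ 0.0298 -0.2593 -0.9653]
```

View pics/w13.png

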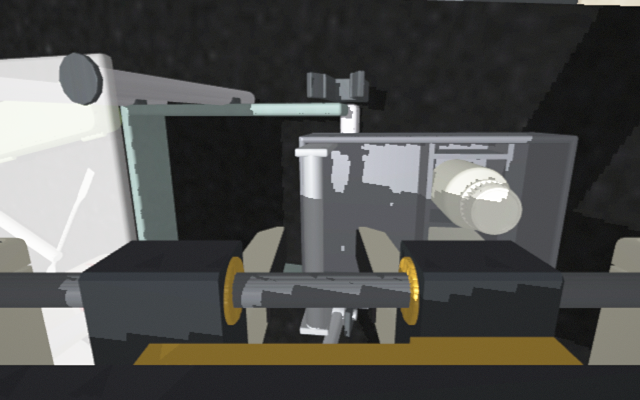

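Request:
send_rows(series=[{"wx":0,"wy":0,"wz":0,"dx":-0.1,"dy":0.6,"dz":2.2,"fingers":130},{"wx":0,"wy":0,"wz":0,"dx":-0.1,"dy":0.9,"dz":3.4,"fingers":130},{"wx":0,"wy":0,"wz":0,"dx":-0.1,"dy":0.9,"dz":3.4,"fingers":130},{"wx":0,"wy":0,"wz":0,"dx":-0.1,"dy":0.9,"dz":3.4,"fingers":130},{"wx":0,"wy":0,"wz":0,"dx":-0.1,"dy":0.9,"dz":3.4,"fingers":130},{"wx":0,"wy":0,"wz":0,"dx":0,"dy":0,"dz":0,"fingers":150}])

```text
t: 10.67
tool_pos: [0.4986, -0.1406, 0.2154]
orientation: [-0.169, 3.104, -0.404]
force: [1.2, 0.1, 0.6]
opening: 0.0425
```

```bash
python3 look.py wrist w14; python3 look.py top t14;python3 -c "
from h import *
print(robot.read_state()['q'])
cv2.imwrite('pics/t14a.png',cv2.resize(cv2.imread('pics/t14.png')[160:270,310:470],None,fx=5,fy=5,interpolation=cv2.INTER_CUBIC))"
```

```text
10.6667 [ 0.4986 -0.1406  0.2154] [-0.1687  3.1042 -0.4042] 0.04254258222176064 [1.2176 0.0585 0.6446]
tool y yaw 1.6803427172377696 z [ 0.0205 -0.255  -0.9667]
10.7167 [ 0.4978 -0.1408  0.2123] [-0.1695  3.1068 -0.4036] 0.0399636313786374 [ 0.7483 -1.0852 -0.1986]
tool y yaw 1.6811028313332013 z [ 0.0179 -0.2545 -0.9669]
[-0.17734467 -0.17095067  1.76128556 -0.25071601  1.49316986 -1.84507816]
```

View pics/w14.png

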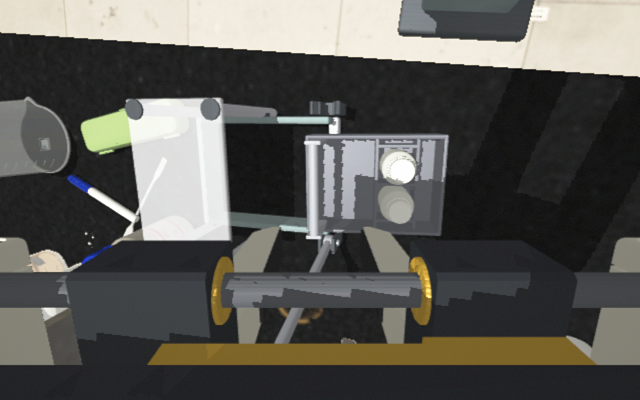

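View pics/t14a.png

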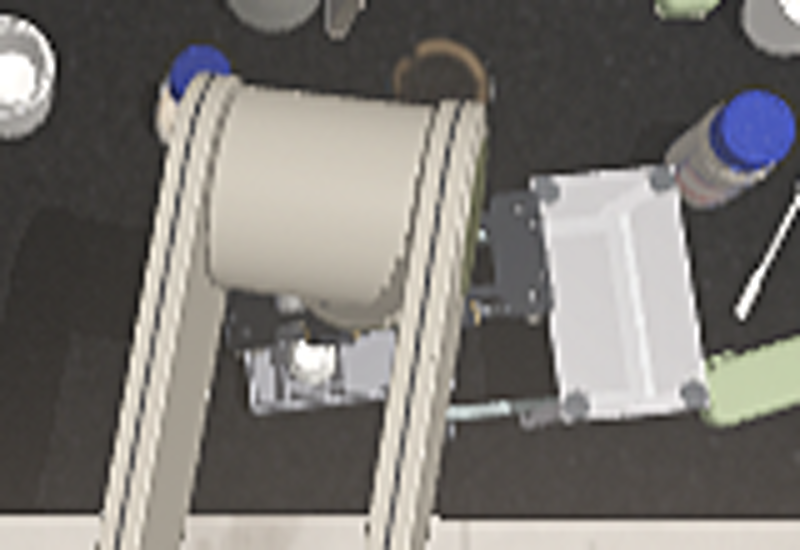

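```bash
cat > d3.py <<'E'
from h import *
import sys
np.set_printoptions(precision=4,suppress=True)
D=np.array([.5057,-.1806,-1.47])
def tray(T,px,idx,ph0=.12,z0=0,fixph=None):
    P0=np.array([(.15,-.055,.048),(0,-.055,.048),(0,.055,.048),(.15,.055,.048)])[idx]
    def f(v):
        x,y,a=v[:3]; ph=v[3] if fixph is None else fixph
        return (proj("wrist",P0@R.from_euler("ZY",[a,-ph]).as_matrix().T+np.array([x,y,z0]),T)-px).ravel()
    r=least_squares(f,[.5,0,-1.47]+([ph0] if fixph is None else []))
    v=list(r.x)+([fixph] if fixph is not None else [])
    def td(q): c=q-D[:2]; return np.array([np.cos(D[2])*c[0]+np.sin(D[2])*c[1],-np.sin(D[2])*c[0]+np.cos(D[2])*c[1]])
    tail=np.array(v[:2]); lead=tail+.15*np.cos(v[3])*np.array([np.cos(v[2]),np.sin(v[2])])
    print("tail",td(tail),"lead",td(lead),"yawerr",v[2]-D[2],"pitch",v[3],"res",r.fun.round(1))
if __name__=="__main__":
    T=np.load("pics/w14.npy"); px=np.array([(305,136),(447,136),(441,236)],float)
    tray(T,px,[0,1,2]); tray(T,px,[0,1,2],fixph=.123)
E
python3 d3.py
```

```text
tail [-0.1261  0.0009] lead [0.0233 0.0047] yawerr 0.025236861760419727 pitch 0.09094575201549415 res [ 0.1  0.5  0.5 -0.8 -0.6  0.4]
tail [-0.1248  0.001 ] lead [0.024  0.0044] yawerr 0.022969392408601852 pitch 0.123 res [-0.4  0.4  0.8 -0.7 -0.5  0.5]
```

Request:
send_rows(series=[{"wx":0.0025,"wy":-0.029,"wz":-0.109,"dx":-0.2,"dy":0.9,"dz":0,"fingers":156},{"wx":0.0025,"wy":-0.029,"wz":-0.109,"dx":-0.2,"dy":0.9,"dz":0,"fingers":156},{"wx":0.0025,"wy":-0.029,"wz":-0.109,"dx":-0.2,"dy":0.9,"dz":0,"fingers":156},{"wx":0.0025,"wy":-0.029,"wz":-0.109,"dx":-0.2,"dy":0.9,"dz":0,"fingers":156},{"wx":0.0025,"wy":-0.029,"wz":-0.109,"dx":-0.2,"dy":0.9,"dz":0,"fingers":156},{"wx":0.0025,"wy":-0.029,"wz":-0.109,"dx":-0.2,"dy":0.9,"dz":0,"fingers":156},{"wx":0.0025,"wy":-0.029,"wz":-0.109,"dx":-0.2,"dy":0.9,"dz":0,"fingers":156},{"wx":0.0025,"wy":-0.029,"wz":-0.109,"dx":-0.2,"dy":0.9,"dz":0,"fingers":156},{"wx":0.0025,"wy":-0.029,"wz":-0.109,"dx":-0.2,"dy":0.9,"dz":0,"fingers":156},{"wx":0.0025,"wy":-0.029,"wz":-0.109,"dx":-0.2,"dy":0.9,"dz":0,"fingers":156},{"wx":0.0025,"wy":-0.029,"wz":-0.109,"dx":-0.2,"dy":0.9,"dz":0,"fingers":156},{"wx":0.0025,"wy":-0.029,"wz":-0.109,"dx":-0.2,"dy":0.9,"dz":0,"fingers":156},{"wx":0.0025,"wy":-0.029,"wz":-0.109,"dx":-0.2,"dy":0.9,"dz":0,"fingers":156},{"wx":0,"wy":0,"wz":0,"dx":0,"dy":0,"dz":0,"fingers":156}])

```text
t: 11.93
tool_pos: [0.4544, -0.0213, 0.1787]
orientation: [1.953, 2.258, -0.264]
force: [0.1, -0.0, -0.8]
opening: 0.0358
```

```bash
python3 look.py wrist w15; python3 look.py top t15; python3 -c "
from h import *
print(robot.read_state()['q'])
cv2.imwrite('pics/t15a.png',cv2.resize(cv2.imread('pics/t15.png')[160:270,290:450],None,fx=5,fy=5,interpolation=cv2.INTER_CUBIC))"
```

```text
11.9333 [ 0.4544 -0.0213  0.1787] [ 1.9534  2.2579 -0.2639] 0.035801024934015074 [ 0.0583 -0.0126 -0.8159]
tool y yaw 0.14007275353626547 z [-0.0058 -0.2257 -0.9742]
11.9833 [ 0.4543 -0.022   0.1784] [ 1.9455  2.2654 -0.2661] 0.03603756008347123 [-0.3441 -0.1643 -0.7404]
tool y yaw 0.14704908938321595 z [-0.0065 -0.2263 -0.974 ]
[ 0.04395756 -0.24337453  1.87378501 -0.22832071  1.52855872 -0.09844694]
```

View pics/t15a.png

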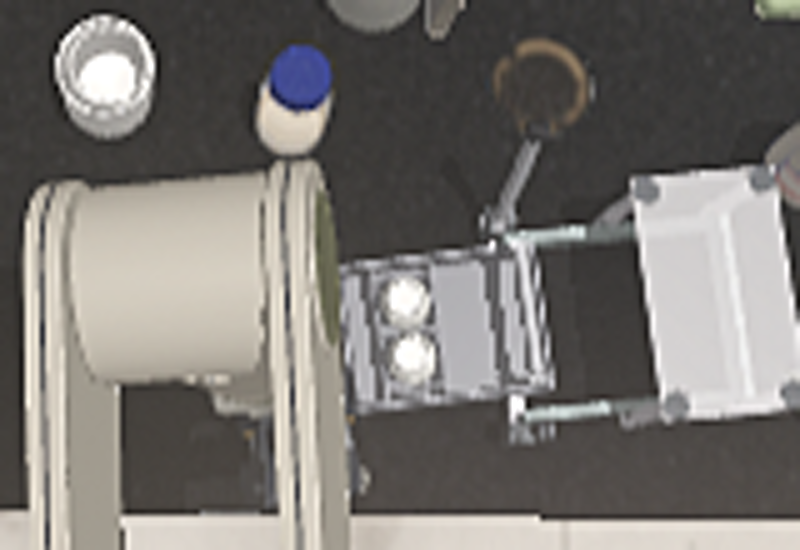

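Request:
send_rows(series=[{"wx":-0.02,"wy":-0.043,"wz":-0.045,"dx":0.8,"dy":0.2,"dz":-1.0,"fingers":156},{"wx":0,"wy":0,"wz":0,"dx":0.7,"dy":0.2,"dz":-3.0,"fingers":156},{"wx":0,"wy":0,"wz":0,"dx":0,"dy":0,"dz":-3.0,"fingers":156},{"wx":0,"wy":0,"wz":0,"dx":0,"dy":0,"dz":-3.0,"fingers":156},{"wx":0,"wy":0,"wz":0,"dx":0,"dy":0,"dz":-1.5,"fingers":156},{"wx":0,"wy":0,"wz":0,"dx":0,"dy":0,"dz":0,"fingers":156}])

```text
t: 12.53
tool_pos: [0.4708, -0.0223, 0.0589]
orientation: [1.946, 2.209, -0.252]
force: [-0.0, -0.0, -0.5]
opening: 0.0363
```

```bash
cat > st.py <<'E'
from h import *
np.set_printoptions(precision=4,suppress=True)
D=np.array([.5057,-.1806,-1.47])
s,T=tool();c=s["tool_pos"][:2]-D[:2]
print("t",s["t"],"TCP dock x,y",np.cos(D[2])*c[0]+np.sin(D[2])*c[1],-np.sin(D[2])*c[0]+np.cos(D[2])*c[1],"z",s["tool_pos"][2],"yaw",np.arctan2(T[1,1],T[0,1]),"z",T[:3,2],"F",s["force"],s["opening"])
E
python3 st.py
```

```text
t 12.5333 TCP dock x,y -0.1610292274029826 -0.01878112602469439 z 0.05893005175051382 yaw 0.1260950630026699 z [ 0.0281 -0.249  -0.9681] F [-0.0009 -0.0174 -0.5325] 0.03634259115277935
```

Request:
send_rows(series=[{"wx":0,"wy":-0.006,"wz":-0.025,"dx":-0.1,"dy":0.3,"dz":-2.0,"fingers":156},{"wx":0,"wy":0,"wz":0,"dx":0,"dy":0,"dz":-2.0,"fingers":156},{"wx":0,"wy":0,"wz":0,"dx":0,"dy":0,"dz":-0.6,"fingers":156},{"wx":0,"wy":0,"wz":0,"dx":0,"dy":0,"dz":0,"fingers":156}])

```text
t: 12.87
tool_pos: [0.47, -0.0216, 0.0124]
orientation: [1.963, 2.192, -0.254]
force: [-0.6, 0.6, 0.3]
opening: 0.0359
```

```bash
python3 st.py; python3 look.py wrist w16; python3 look.py side s16; python3 -c "
from h import *
cv2.imwrite('pics/s16a.png',cv2.resize(cv2.imread('pics/s16.png')[170:290,270:400],None,fx=5,fy=5,interpolation=cv2.INTER_CUBIC))"
```

```text
t 12.8667 TCP dock x,y -0.16174343718606354 -0.019523170229547936 z 0.01243598293074498 yaw 0.10969433587089851 z [ 0.0259 -0.251  -0.9676] F [-0.6023  0.6314  0.2928] 0.035947610918981285
12.8667 [ 0.47   -0.0216  0.0124] [ 1.963   2.1915 -0.2537] 0.035947610918981285 [-0.6023  0.6314  0.2928]
tool y yaw 0.10969433587089851 z [ 0.0259 -0.251  -0.9676]
12.9167 [ 0.4703 -0.0216  0.0131] [ 1.9629  2.191  -0.2531] 0.036146504877141473 [ 0.007  -0.3248  0.7917]
tool y yaw 0.10958340351334116 z [ 0.0265 -0.251  -0.9676]
```

View pics/s16a.png

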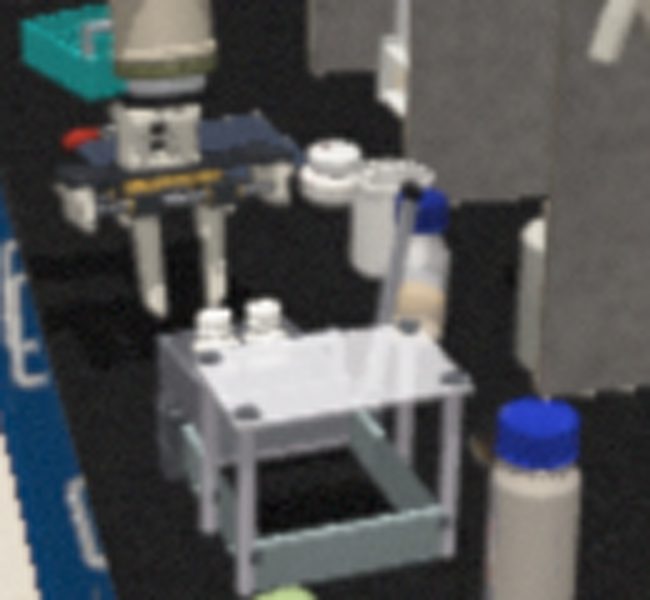

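View pics/w16.png

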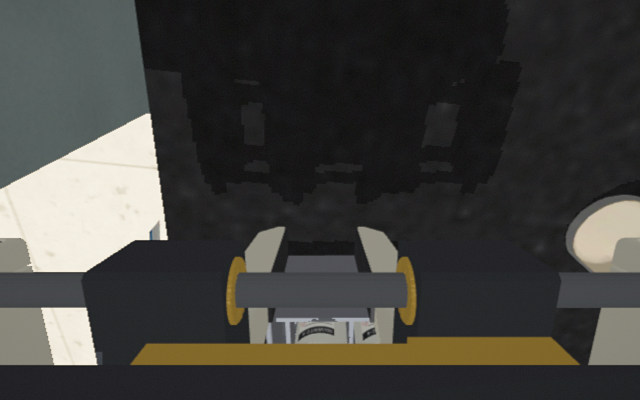

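```bash
python3 - <<'E'
from h import *
T=np.load("pics/s16.npy")
for b in (-.018,-.026,-.035,.018,.026,.035): print(b,[((proj("side",T[:3,3]-a*T[:3,2]+b*T[:3,1])-[270,170])*5).round(0).tolist()[0] for a in (.02,.03,.04)])
im=cv2.imread('pics/s16.png')[205:240,290:330]
cv2.imwrite('pics/s16b.png',cv2.resize(im,None,fx=15,fy=15,interpolation=cv2.INTER_LANCZOS4))
E
```

```text
-0.018 [[165.0, 326.0], [164.0, 314.0], [163.0, 303.0]]
-0.026 [[156.0, 327.0], [155.0, 316.0], [154.0, 304.0]]
-0.035 [[145.0, 329.0], [144.0, 317.0], [143.0, 305.0]]
0.018 [[206.0, 320.0], [205.0, 308.0], [204.0, 296.0]]
0.026 [[215.0, 318.0], [214.0, 307.0], [213.0, 295.0]]
0.035 [[225.0, 317.0], [224.0, 305.0], [223.0, 294.0]]
```

View pics/s16b.png

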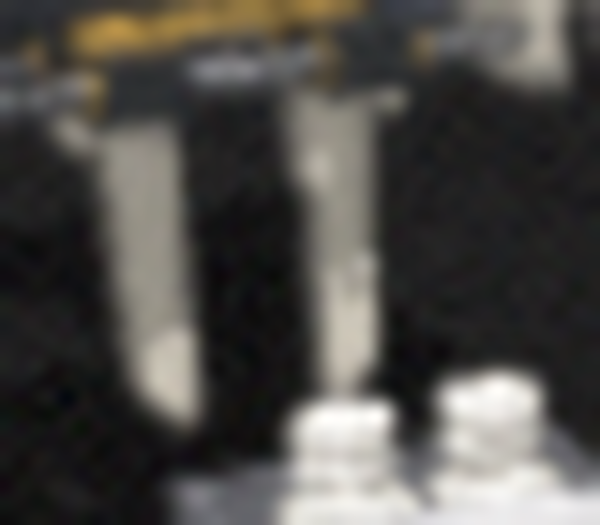

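Request:
send_rows(series=[{"wx":0,"wy":0,"wz":-0.008,"dx":0.1,"dy":-1.0,"dz":-0.5,"fingers":156},{"wx":0,"wy":0,"wz":0,"dx":0.1,"dy":-1.0,"dz":0,"fingers":156},{"wx":0,"wy":0,"wz":0,"dx":0.06,"dy":-0.6,"dz":0,"fingers":156},{"wx":0,"wy":0,"wz":0,"dx":0.06,"dy":-0.6,"dz":0,"fingers":156},{"wx":0,"wy":0,"wz":0,"dx":0.06,"dy":-0.6,"dz":0,"fingers":156},{"wx":0,"wy":0,"wz":0,"dx":0.06,"dy":-0.6,"dz":0,"fingers":156},{"wx":0,"wy":0,"wz":0,"dx":0.06,"dy":-0.6,"dz":0,"fingers":156}])

```text
t: 13.55
tool_pos: [0.482, -0.0761, 0.0154]
orientation: [1.968, 2.178, -0.241]
force: [-0.2, -0.6, 0.3]
opening: 0.0363
```

```bash
python3 st.py; python3 look.py top t17; python3 look.py side s17; python3 -c "
from h import *
a=cv2.resize(cv2.imread('pics/s17.png')[190:270,290:370],(400,400),interpolation=cv2.INTER_CUBIC)
b=cv2.resize(cv2.imread('pics/t17.png')[170:250,340:420],(400,400),interpolation=cv2.INTER_CUBIC)
cv2.imwrite('pics/c17.png',np.hstack([a,b]))"
```

```text
t 13.55 TCP dock x,y -0.10631961695531227 -0.013091366462810295 z 0.015355572699373259 yaw 0.10228435977870107 z [ 0.036  -0.2504 -0.9675] F [-0.2044 -0.5517  0.3352] 0.036321340981096434
13.55 [ 0.482  -0.0761  0.0154] [ 1.9682  2.1775 -0.241 ] 0.036321340981096434 [-0.2044 -0.5517  0.3352]
tool y yaw 0.10228435977870107 z [ 0.036  -0.2504 -0.9675]
13.6 [ 0.482  -0.0773  0.0154] [ 1.9676  2.1769 -0.2423] 0.03617317663468273 [ 0.5744 -0.6844  0.4315]
tool y yaw 0.1022910084200482 z [ 0.036  -0.2515 -0.9672]
```

View pics/c17.png

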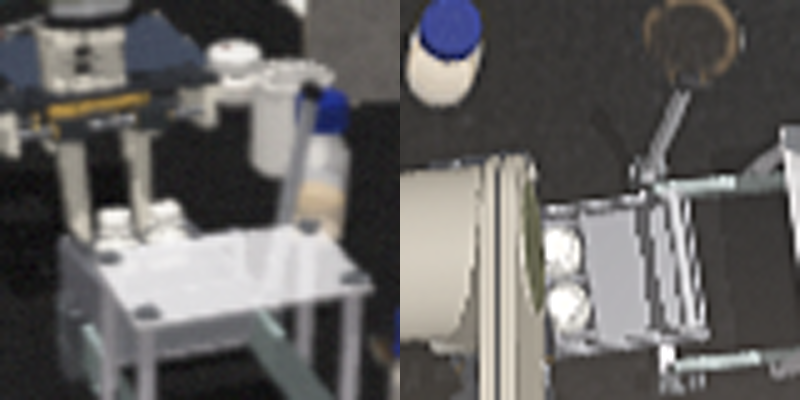

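```bash
python3 -c "
from h import *
a=cv2.resize(cv2.imread('pics/t15.png')[195:250,350:430],(720,495),interpolation=cv2.INTER_CUBIC)[:,:]
b=cv2.resize(cv2.imread('pics/t17.png')[195:250,350:430],(720,495),interpolation=cv2.INTER_CUBIC)
cv2.imwrite('pics/c17b.png',cv2.resize(np.vstack([a,b]),(436,600)))"
```

```text
(no output)
```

View pics/c17b.png

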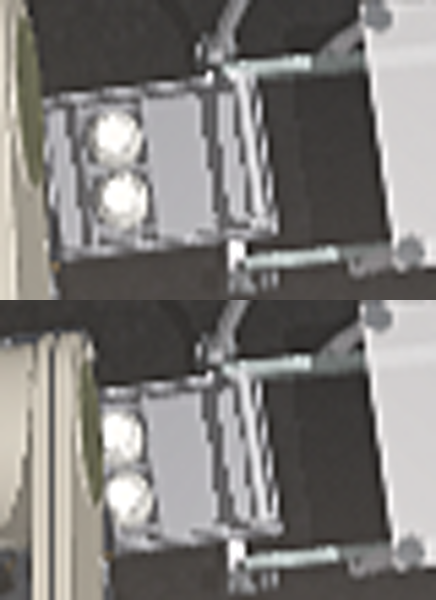

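Request:
send_rows(series=[{"wx":0,"wy":0,"wz":0,"dx":0.0,"dy":-0.7,"dz":-0.2,"fingers":156},{"wx":0,"wy":0,"wz":0,"dx":0.0,"dy":-0.7,"dz":-0.1,"fingers":156},{"wx":0,"wy":0,"wz":0,"dx":0.0,"dy":-0.7,"dz":0,"fingers":156},{"wx":0,"wy":0,"wz":0,"dx":0.0,"dy":-0.7,"dz":0,"fingers":156}])

```text
t: 13.98
tool_pos: [0.4818, -0.105, 0.0116]
orientation: [1.967, 2.18, -0.24]
force: [-0.7, 7.4, 6.8]
opening: 0.0362
```

```bash
python3 st.py; python3 look.py top t18; python3 -c "
from h import *
b=cv2.resize(cv2.imread('pics/t18.png')[185:255,340:440],(800,560),interpolation=cv2.INTER_CUBIC)
cv2.imwrite('pics/c18.png',b)"
```

```text
t 13.9833 TCP dock x,y -0.07763654483822872 -0.016137680734235188 z 0.011647163157784995 yaw 0.10372787854047807 z [ 0.036  -0.2495 -0.9677] F [-0.6914  7.3719  6.8038] 0.03616577423768545
13.9833 [ 0.4818 -0.105   0.0116] [ 1.9671  2.1796 -0.2403] 0.03616577423768545 [-0.6914  7.3719  6.8038]
tool y yaw 0.10372787854047807 z [ 0.036  -0.2495 -0.9677]
```

View pics/c18.png

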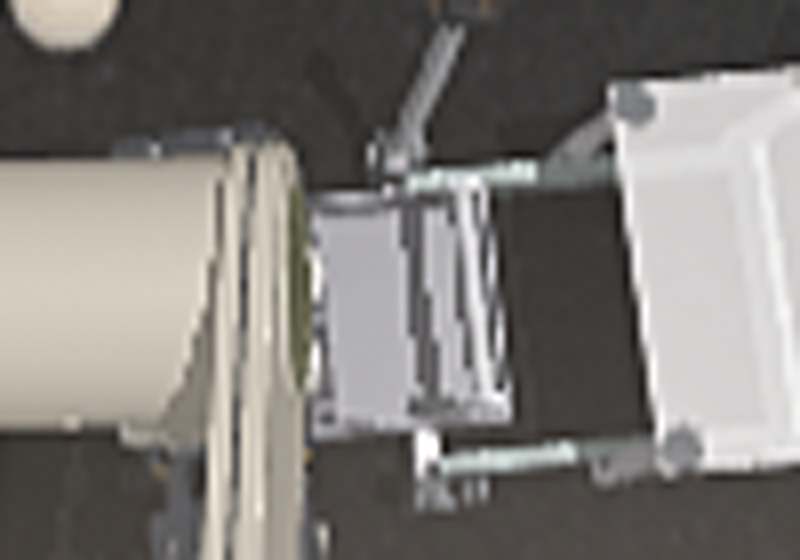

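Request:
send_rows(series=[{"wx":0,"wy":0,"wz":0,"dx":0.0,"dy":-0.7,"dz":0.1,"fingers":156},{"wx":0,"wy":0,"wz":0,"dx":0.05,"dy":-0.7,"dz":0,"fingers":156},{"wx":0,"wy":0,"wz":0,"dx":0.05,"dy":-0.7,"dz":0,"fingers":156},{"wx":0,"wy":0,"wz":0,"dx":0.05,"dy":-0.7,"dz":0,"fingers":156}])

```text
t: 14.37
tool_pos: [0.4847, -0.132, 0.0134]
orientation: [1.967, 2.182, -0.232]
force: [-2.9, 13.0, 11.5]
opening: 0.0361
```

```bash
python3 st.py; python3 look.py top t19; python3 look.py side s19; python3 -c "
from h import *
a=cv2.resize(cv2.imread('pics/s19.png')[190:290,290:390],(400,400),interpolation=cv2.INTER_CUBIC)
b=cv2.resize(cv2.imread('pics/t19.png')[185:255,360:430],(400,400),interpolation=cv2.INTER_CUBIC)
cv2.imwrite('pics/c19.png',np.hstack([a,b]))"
```

```text
t 14.3667 TCP dock x,y -0.05050605603957119 -0.015976957422662256 z 0.013372072760730845 yaw 0.10517658896706171 z [ 0.0389 -0.2444 -0.9689] F [-2.8593 13.0349 11.4796] 0.036057023439213624
14.3667 [ 0.4847 -0.132   0.0134] [ 1.9673  2.1822 -0.2321] 0.036057023439213624 [-2.8593 13.0349 11.4796]
tool y yaw 0.10517658896706171 z [ 0.0389 -0.2444 -0.9689]
14.4167 [ 0.4851 -0.1331  0.0137] [ 1.9667  2.1815 -0.2323] 0.035824844579428826 [-2.7138  6.2109  6.3099]
tool y yaw 0.10521980533206263 z [ 0.0394 -0.2452 -0.9687]
```

View pics/c19.png

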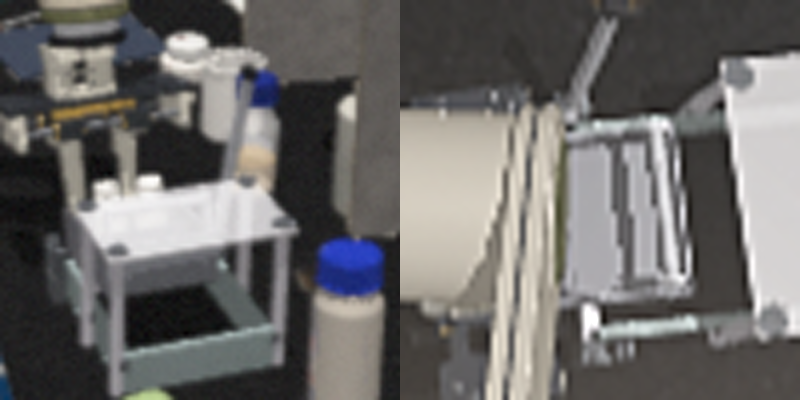

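Request:
send_rows(series=[{"wx":0,"wy":0,"wz":0,"dx":0.05,"dy":-0.7,"dz":0.1,"fingers":156},{"wx":0,"wy":0,"wz":0,"dx":0.05,"dy":-0.7,"dz":0.1,"fingers":156},{"wx":0,"wy":0,"wz":0,"dx":0.05,"dy":-0.7,"dz":0,"fingers":156}])

```text
t: 14.72
tool_pos: [0.4904, -0.149, 0.0193]
orientation: [1.967, 2.183, -0.217]
force: [-7.0, 22.7, 32.8]
opening: 0.036
```

```bash
python3 st.py; python3 look.py top t20; python3 look.py side s20; python3 -c "
from h import *
a=cv2.resize(cv2.imread('pics/s20.png')[190:290,290:390],(400,400),interpolation=cv2.INTER_CUBIC)
b=cv2.resize(cv2.imread('pics/t20.png')[185:255,360:430],(400,400),interpolation=cv2.INTER_CUBIC)
cv2.imwrite('pics/c20.png',np.hstack([a,b]))"
```

```text
t 14.7167 TCP dock x,y -0.0329973329646658 -0.012068151201769298 z 0.01933863548214932 yaw 0.10692823594542746 z [ 0.0463 -0.2377 -0.9702] F [-6.9879 22.7064 32.8363] 0.0360063694420473
14.7167 [ 0.4904 -0.149   0.0193] [ 1.9666  2.1832 -0.2172] 0.0360063694420473 [-6.9879 22.7064 32.8363]
tool y yaw 0.10692823594542746 z [ 0.0463 -0.2377 -0.9702]
14.7667 [ 0.4914 -0.1504  0.0203] [ 1.965   2.1816 -0.2168] 0.036205249093770785 [-2.4541 10.7506 19.1346]
tool y yaw 0.10719932220628194 z [ 0.048  -0.239  -0.9698]
```

View pics/c20.png

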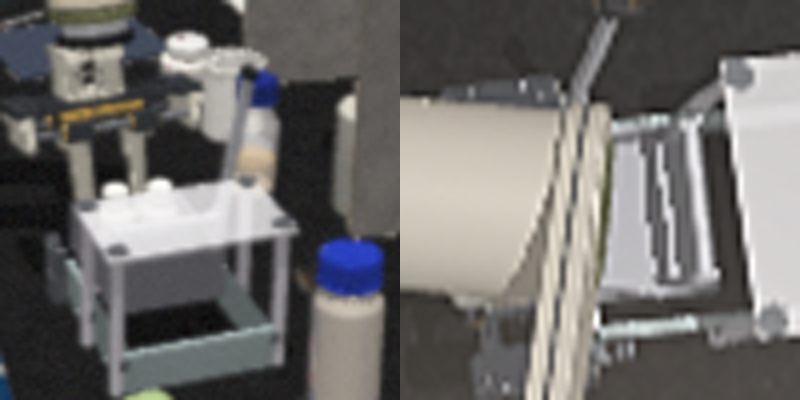

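Request:
send_rows(series=[{"wx":0,"wy":0,"wz":0,"dx":-0.1,"dy":0.8,"dz":0,"fingers":156},{"wx":0,"wy":0,"wz":0,"dx":-0.1,"dy":0.8,"dz":0,"fingers":156},{"wx":0,"wy":0,"wz":0,"dx":0,"dy":0,"dz":0,"fingers":156}])

```text
t: 15.07
tool_pos: [0.491, -0.1351, 0.0219]
orientation: [1.964, 2.177, -0.215]
force: [0.6, 0.9, 0.6]
opening: 0.0363
```

```bash
python3 st.py; python3 look.py top t21; python3 look.py side s21;python3 look.py wrist w21; python3 -c "
from h import *
a=cv2.resize(cv2.imread('pics/s21.png')[190:290,290:390],(400,400),interpolation=cv2.INTER_CUBIC)
b=cv2.resize(cv2.imread('pics/t21.png')[185:255,360:430],(400,400),interpolation=cv2.INTER_CUBIC)
cv2.imwrite('pics/c21.png',np.hstack([a,b]))"
```

```text
t 15.0667 TCP dock x,y -0.04671253885553091 -0.010087284792369871 z 0.021947156472617718 yaw 0.10638803238319333 z [ 0.0515 -0.2412 -0.9691] F [0.6175 0.9196 0.5763] 0.03626390436091673
15.0667 [ 0.491  -0.1351  0.0219] [ 1.9637  2.1773 -0.2153] 0.03626390436091673 [0.6175 0.9196 0.5763]
tool y yaw 0.10638803238319333 z [ 0.0515 -0.2412 -0.9691]
15.1167 [ 0.491  -0.1355  0.0219] [ 1.9632  2.1776 -0.2155] 0.0362284171687187 [0.6449 1.6846 1.7568]
tool y yaw 0.10672668676866531 z [ 0.0515 -0.2414 -0.9691]
15.1667 [ 0.491  -0.1357  0.0219] [ 1.9632  2.1776 -0.2156] 0.0361137671022842 [0.5422 2.2208 1.2139]
tool y yaw 0.10672931277860795 z [ 0.0514 -0.2413 -0.9691]
```

View pics/c21.png

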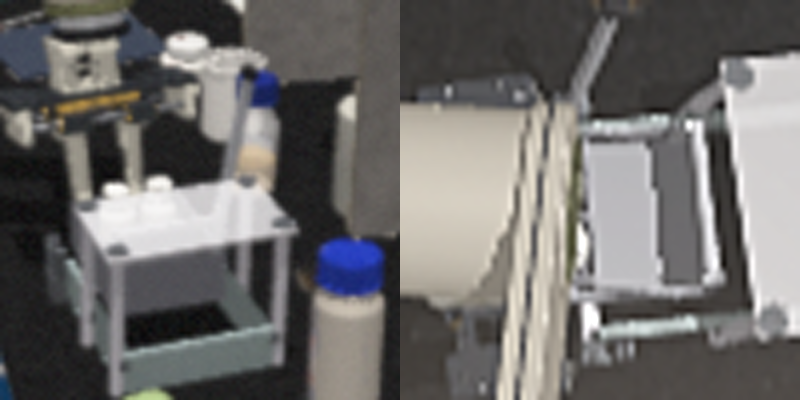

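View pics/w21.png

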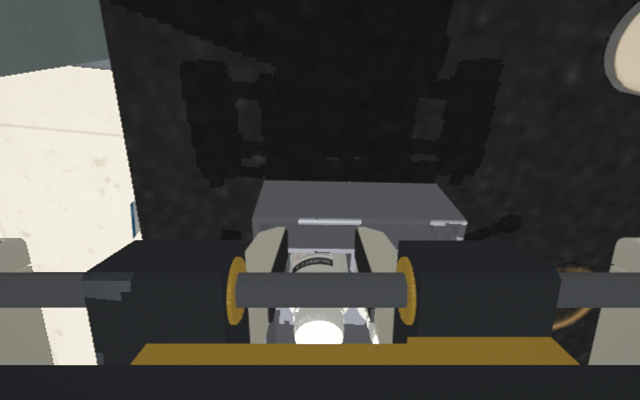

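```bash
python3 - <<'E'
from h import *
np.set_printoptions(precision=4,suppress=True)
D=np.array([.5057,-.1806,-1.47])
def ray(cam,px,z,T=None):
    ci=robot.camera_info(cam);K=ci["intrinsics"]
    E=ci["extrinsics"] if cam!="wrist" else np.linalg.inv(T@ci["tool_from_camera"])
    d=np.array([(px[0]-K[0,2])/K[0,0],-(px[1]-K[1,2])/K[1,1],-1]);d=E[:3,:3].T@d;c=-E[:3,:3].T@E[:3,3]
    return c+d*(z-c[2])/d[2]
def td(q): c=q[:2]-D[:2]; return np.array([np.cos(D[2])*c[0]+np.sin(D[2])*c[1],-np.sin(D[2])*c[0]+np.cos(D[2])*c[1]])
for z in (.07,.08,.1): print(z,td(ray("top",(413.4,220),z)))
T=np.load("pics/w21.npy")
for n,px in (("rimL",(253,222)),("rimR",(467,224)),("botL",(267,182)),("botR",(438,184))):
  print(n,[(z,td(ray("wrist",px,z,T)).round(4).tolist()) for z in (0.0,.02,.05,.07)])
for a,b in ((.027,-.018),(.027,.018)): 
  q=T[:3,3]-a*T[:3,2]+b*T[:3,1]; print("tip",td(q),q[2],proj("wrist",q,T))
cv2.imwrite("pics/w21a.png",cv2.resize(cv2.imread("pics/w21.png")[170:350,220:490],None,fx=2.9,fy=2.9,interpolation=cv2.INTER_CUBIC))
E
```

```text
0.07 [0.071 0.007]
0.08 [0.0685 0.0059]
0.1 [0.0635 0.0036]
rimL [(0.0, [-0.0311, -0.0591]), (0.02, [-0.0436, -0.0548]), (0.05, [-0.0623, -0.0484]), (0.07, [-0.0748, -0.0441])]
rimR [(0.0, [-0.0278, 0.0988]), (0.02, [-0.0406, 0.0875]), (0.05, [-0.0598, 0.0705]), (0.07, [-0.0726, 0.0592])]
botL [(0.0, [-0.0631, -0.0467]), (0.02, [-0.0724, -0.0436]), (0.05, [-0.0864, -0.0391]), (0.07, [-0.0957, -0.036])]
botR [(0.0, [-0.0608, 0.0713]), (0.02, [-0.0704, 0.0627]), (0.05, [-0.0847, 0.0498]), (0.07, [-0.0942, 0.0412])]
tip [-0.0527 -0.0288] 0.047563128521783536 [[289.8033 233.8334]]
tip [-0.0529  0.0072] 0.048508026767949776 [[353.1279 233.8716]]
```

View pics/w21a.png

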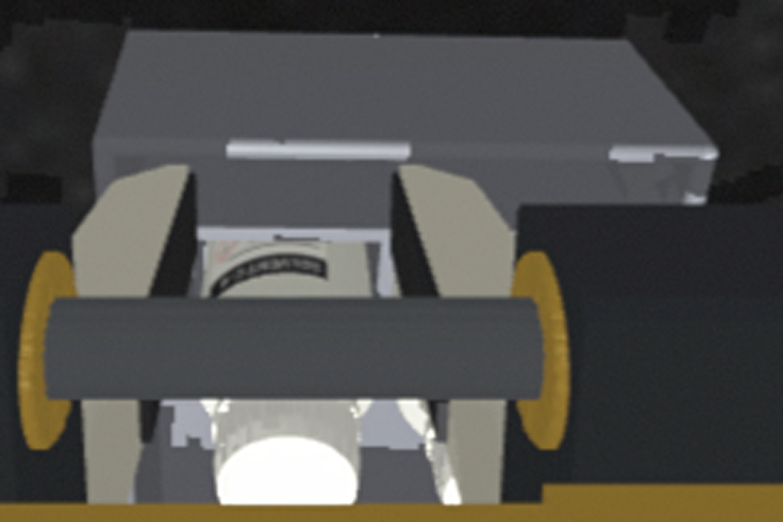

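Request:
send_rows(series=[{"wx":0,"wy":0,"wz":0,"dx":0,"dy":0,"dz":2.5,"fingers":156},{"wx":0,"wy":0,"wz":0,"dx":0,"dy":0,"dz":3.0,"fingers":156},{"wx":0,"wy":0,"wz":0,"dx":-0.3,"dy":1.0,"dz":2.0,"fingers":107},{"wx":0,"wy":0,"wz":0,"dx":-0.5,"dy":2.5,"dz":0,"fingers":107},{"wx":0,"wy":0,"wz":0,"dx":-0.5,"dy":2.5,"dz":0,"fingers":107},{"wx":0,"wy":0,"wz":0,"dx":-0.2,"dy":2.0,"dz":0,"fingers":107},{"wx":0,"wy":0,"wz":0,"dx":0,"dy":0,"dz":0,"fingers":107}])

```text
t: 15.8
tool_pos: [0.4697, -0.0563, 0.0955]
orientation: [1.973, 2.179, -0.227]
force: [-0.1, -0.2, 0.0]
opening: 0.0537
```

```bash
python3 st.py; python3 look.py top t22; python3 look.py side s22;python3 look.py wrist w22; python3 -c "
from h import *
a=cv2.resize(cv2.imread('pics/s22.png')[190:290,290:390],(400,400),interpolation=cv2.INTER_CUBIC)
b=cv2.resize(cv2.imread('pics/t22.png')[185:255,360:430],(400,400),interpolation=cv2.INTER_CUBIC)
cv2.imwrite('pics/c22.png',np.hstack([a,b]))"
```

```text
t 15.8 TCP dock x,y -0.1273352934337876 -0.023345232910104565 z 0.09550039847146499 yaw 0.1010478243262879 z [ 0.0398 -0.2417 -0.9695] F [-0.1222 -0.2092  0.0486] 0.05370071012135177
15.8 [ 0.4697 -0.0563  0.0955] [ 1.9729  2.1788 -0.2275] 0.05370071012135177 [-0.1222 -0.2092  0.0486]
tool y yaw 0.1010478243262879 z [ 0.0398 -0.2417 -0.9695]
15.85 [ 0.4698 -0.0575  0.0955] [ 1.9718  2.1789 -0.2285] 0.053739086800168194 [-0.2902  0.0798 -0.3289]
tool y yaw 0.10165266524082414 z [ 0.0398 -0.2425 -0.9693]
15.9 [ 0.4699 -0.0584  0.0954] [ 1.9721  2.1785 -0.2291] 0.05403136428926299 [-0.4815  0.4134  0.2906]
tool y yaw 0.10126506272320203 z [ 0.0396 -0.2429 -0.9692]
```

View pics/c22.png

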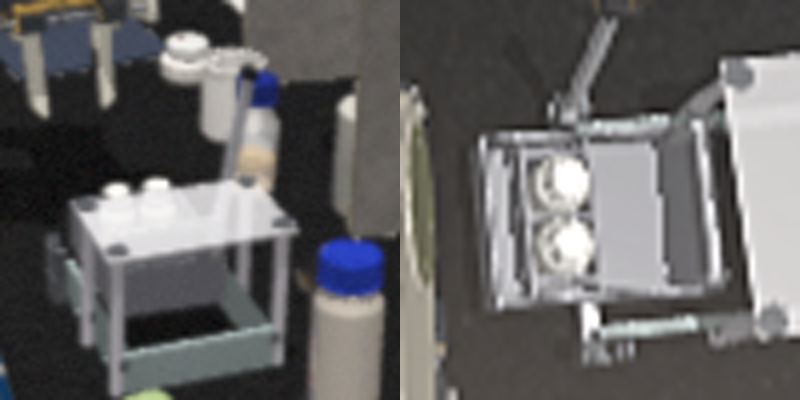

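View pics/w22.png

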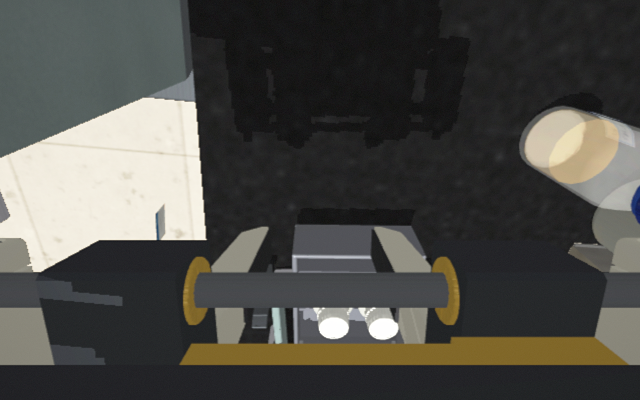

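Request:
send_rows(series=[{"wx":0,"wy":-0.01,"wz":0,"dx":0.5,"dy":0.2,"dz":-2.5,"fingers":107},{"wx":0,"wy":0,"wz":0,"dx":0.2,"dy":0,"dz":-2.8,"fingers":107},{"wx":0,"wy":0,"wz":0,"dx":0,"dy":0,"dz":-2.5,"fingers":107},{"wx":0,"wy":0,"wz":0,"dx":0,"dy":0,"dz":-0.8,"fingers":107},{"wx":0,"wy":0,"wz":0,"dx":0,"dy":0,"dz":0,"fingers":107}])

```text
t: 16.37
tool_pos: [0.4783, -0.0626, 0.0076]
orientation: [1.973, 2.165, -0.219]
force: [-0.2, 0.1, -0.1]
opening: 0.0537
```

```bash
python3 st.py; python3 look.py wrist w23; python3 - <<'E'
from h import *
np.set_printoptions(precision=4,suppress=True)
D=np.array([.5057,-.1806,-1.47])
def ray(cam,px,z):
    ci=robot.camera_info(cam);K=ci["intrinsics"];E=ci["extrinsics"]
    d=np.array([(px[0]-K[0,2])/K[0,0],-(px[1]-K[1,2])/K[1,1],-1]);d=E[:3,:3].T@d;c=-E[:3,:3].T@E[:3,3]
    return c+d*(z-c[2])/d[2]
def td(q): c=q[:2]-D[:2]; return np.array([np.cos(D[2])*c[0]+np.sin(D[2])*c[1],-np.sin(D[2])*c[0]+np.cos(D[2])*c[1]])
for px in ((374,208.6),(377,239),(375.4,223.5)):print([td(ray("top",px,z)).round(4).tolist() for z in (.062,.077)])
E
```

```text
t 16.3667 TCP dock x,y -0.12013579420900175 -0.015373119361371451 z 0.007561885396697922 yaw 0.09632297770750496 z [ 0.0508 -0.2453 -0.9681] F [-0.1954  0.0918 -0.0797] 0.0536872975623548
16.3667 [ 0.4783 -0.0626  0.0076] [ 1.9726  2.1647 -0.2189] 0.0536872975623548 [-0.1954  0.0918 -0.0797]
tool y yaw 0.09632297770750496 z [ 0.0508 -0.2453 -0.9681]
[[-0.0678, 0.0636], [-0.07, 0.0613]]
[[-0.0694, -0.0502], [-0.0716, -0.0513]]
[[-0.0688, 0.0075], [-0.0711, 0.0057]]
```

View pics/w23.png

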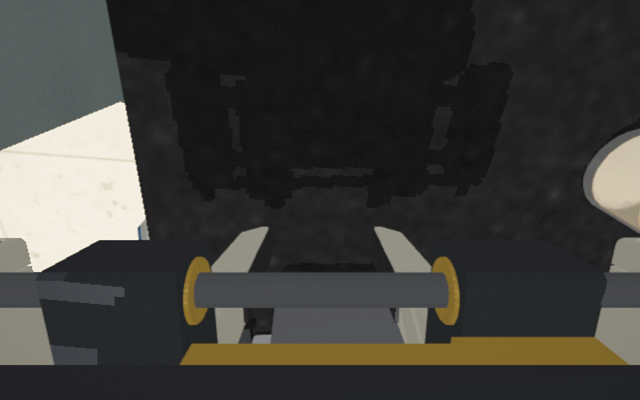

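Request:
send_rows(series=[{"wx":0,"wy":0.025,"wz":0.005,"dx":0.05,"dy":-0.8,"dz":-0.4,"fingers":107},{"wx":0,"wy":0,"wz":0,"dx":0.1,"dy":-1.0,"dz":0,"fingers":107},{"wx":0,"wy":0,"wz":0,"dx":0.1,"dy":-1.0,"dz":0,"fingers":107},{"wx":0,"wy":0,"wz":0,"dx":0.08,"dy":-0.8,"dz":0,"fingers":107},{"wx":0,"wy":0,"wz":0,"dx":0.06,"dy":-0.6,"dz":0,"fingers":107},{"wx":0,"wy":0,"wz":0,"dx":0.06,"dy":-0.6,"dz":0,"fingers":107},{"wx":0,"wy":0,"wz":0,"dx":0.06,"dy":-0.6,"dz":0,"fingers":107}])

```text
t: 17.0
tool_pos: [0.487, -0.122, 0.0107]
orientation: [1.975, 2.178, -0.238]
force: [-2.6, 4.4, 2.0]
opening: 0.0544
```

```bash
python3 st.py; python3 look.py wrist w24; python3 look.py top t24;python3 -c "
from h import *
a=cv2.resize(cv2.imread('pics/w24.png')[170:360,170:480],(490,300),interpolation=cv2.INTER_CUBIC)
b=cv2.resize(cv2.imread('pics/t24.png')[185:255,360:430],(300,300),interpolation=cv2.INTER_CUBIC)
cv2.imwrite('pics/c24.png',np.hstack([a,b]))"
```

```text
t 17.0 TCP dock x,y -0.06013775032204079 -0.012676529631787593 z 0.010670366199225019 yaw 0.09898489172062709 z [ 0.0338 -0.2453 -0.9689] F [-2.5708  4.4188  1.9733] 0.0544489668015133
17.0 [ 0.487  -0.122   0.0107] [ 1.9751  2.1783 -0.2375] 0.0544489668015133 [-2.5708  4.4188  1.9733]
tool y yaw 0.09898489172062709 z [ 0.0338 -0.2453 -0.9689]
17.05 [ 0.4874 -0.1232  0.0109] [ 1.9742  2.1775 -0.238 ] 0.054038206741108805 [-0.5435 -1.0203  0.6938]
tool y yaw 0.09914041139716866 z [ 0.0343 -0.2463 -0.9686]
```

View pics/c24.png

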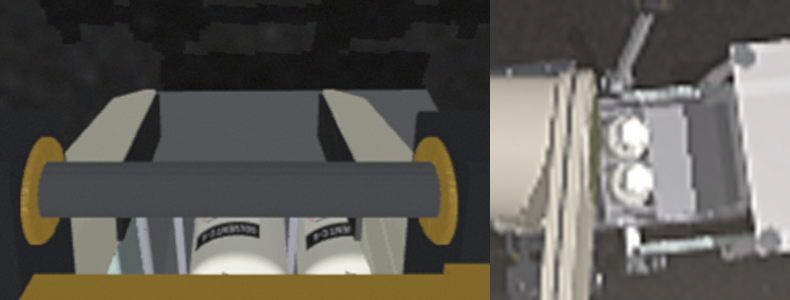

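Request:
send_rows(series=[{"wx":0,"wy":0,"wz":0,"dx":0,"dy":-0.7,"dz":-0.2,"fingers":107},{"wx":0,"wy":0,"wz":0,"dx":0,"dy":-0.7,"dz":-0.2,"fingers":107},{"wx":0,"wy":0,"wz":0,"dx":0.02,"dy":-0.7,"dz":-0.15,"fingers":107},{"wx":0,"wy":0,"wz":0,"dx":0.02,"dy":-0.7,"dz":-0.1,"fingers":107}])

```text
t: 17.43
tool_pos: [0.4884, -0.1515, 0.0037]
orientation: [1.972, 2.179, -0.236]
force: [-0.2, 2.3, -1.4]
opening: 0.0538
```

```bash
python3 st.py; python3 look.py wrist w25; python3 look.py top t25;python3 -c "
from h import *
a=cv2.resize(cv2.imread('pics/w25.png')[170:360,170:480],(490,300),interpolation=cv2.INTER_CUBIC)
b=cv2.resize(cv2.imread('pics/t25.png')[185:255,360:430],(300,300),interpolation=cv2.INTER_CUBIC)
cv2.imwrite('pics/c25.png',np.hstack([a,b]))"
```

```text
t 17.4333 TCP dock x,y -0.030657942238538457 -0.01430407588852383 z 0.0037444029436864285 yaw 0.10111497141826248 z [ 0.0361 -0.2459 -0.9686] F [-0.1988  2.2503 -1.3829] 0.05377311294281994
17.4333 [ 0.4884 -0.1515  0.0037] [ 1.9718  2.1788 -0.2359] 0.05377311294281994 [-0.1988  2.2503 -1.3829]
tool y yaw 0.10111497141826248 z [ 0.0361 -0.2459 -0.9686]
17.4833 [ 0.4882 -0.1528  0.0037] [ 1.9719  2.1782 -0.2372] 0.05400433874335323 [ 0.2305 -1.7697 -0.0891]
tool y yaw 0.10074448352101785 z [ 0.0357 -0.2467 -0.9684]
```

View pics/c25.png

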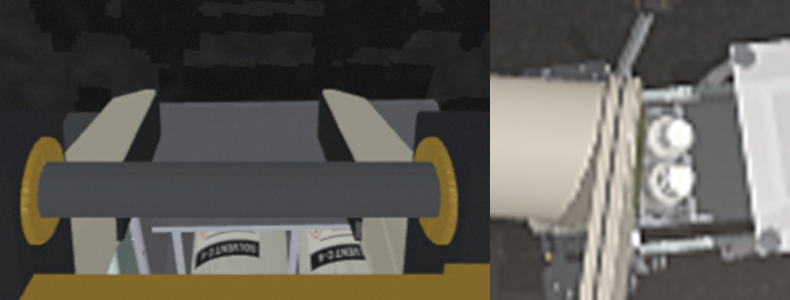

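Request:
send_rows(series=[{"wx":0,"wy":0,"wz":0,"dx":-0.1,"dy":-0.7,"dz":0,"fingers":107},{"wx":0,"wy":0,"wz":0,"dx":-0.1,"dy":-0.7,"dz":-0.05,"fingers":107},{"wx":0,"wy":0,"wz":0,"dx":0,"dy":-0.7,"dz":-0.05,"fingers":107},{"wx":0,"wy":0,"wz":0,"dx":0,"dy":-0.7,"dz":-0.05,"fingers":107}])

```text
t: 17.87
tool_pos: [0.4854, -0.1814, 0.0015]
orientation: [1.973, 2.18, -0.237]
force: [-0.8, 1.7, 0.0]
opening: 0.0539
```

```bash
python3 st.py; python3 look.py wrist w26; python3 look.py top t26;python3 look.py side s26;python3 -c "
from h import *
a=cv2.resize(cv2.imread('pics/w26.png')[170:360,170:480],(490,300),interpolation=cv2.INTER_CUBIC)
b=cv2.resize(cv2.imread('pics/t26.png')[185:255,360:430],(300,300),interpolation=cv2.INTER_CUBIC)
c=cv2.resize(cv2.imread('pics/s26.png')[185:285,270:400],(390,300),interpolation=cv2.INTER_CUBIC)
cv2.imwrite('pics/c26.png',np.vstack([np.hstack([a,b]),np.hstack([c,np.zeros((300,400,3),np.uint8)])]))"
```

```text
t 17.8667 TCP dock x,y -0.0012548008111001477 -0.02024004697584513 z 0.0014854313857005363 yaw 0.10088307832906988 z [ 0.0346 -0.2455 -0.9688] F [-0.7757  1.7485  0.0199] 0.053897180933264066
17.8667 [ 0.4854 -0.1814  0.0015] [ 1.9727  2.1797 -0.2372] 0.053897180933264066 [-0.7757  1.7485  0.0199]
tool y yaw 0.10088307832906988 z [ 0.0346 -0.2455 -0.9688]
17.9167 [ 0.4854 -0.1826  0.0016] [ 1.9727  2.179  -0.2381] 0.05429717982943854 [-1.3166 -0.9849 -0.2481]
tool y yaw 0.10053920214574079 z [ 0.0344 -0.2463 -0.9686]
17.9667 [ 0.4855 -0.1822  0.0018] [ 1.9737  2.1779 -0.2377] 0.05412747927912059 [0.2651 0.1192 0.1927]
tool y yaw 0.09960108738328176 z [ 0.0346 -0.2463 -0.9686]
```

View pics/c26.png

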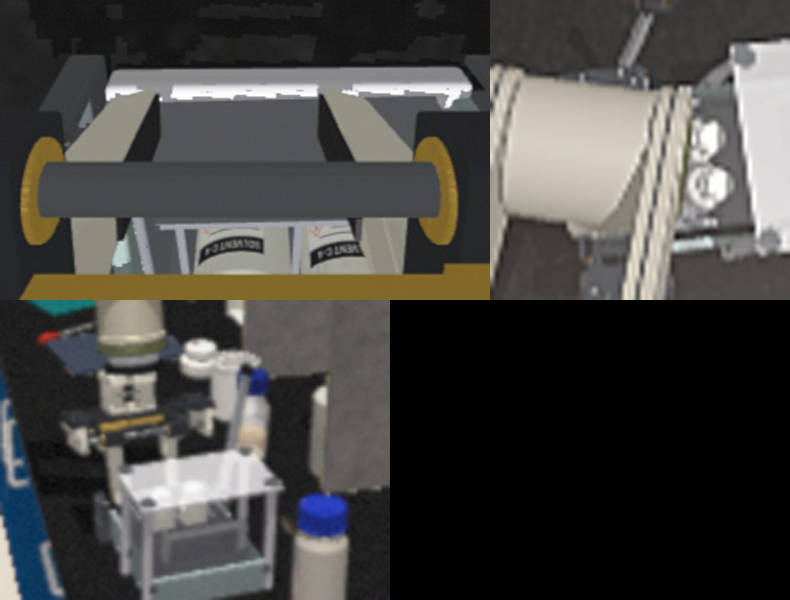

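Request:
send_rows(series=[{"wx":0,"wy":0,"wz":0,"dx":0.07,"dy":-0.7,"dz":0,"fingers":107},{"wx":0,"wy":0,"wz":0,"dx":0.05,"dy":-0.5,"dz":0,"fingers":107},{"wx":0,"wy":0,"wz":0,"dx":0,"dy":0,"dz":0,"fingers":107}])

```text
t: 18.27
tool_pos: [0.4869, -0.1942, 0.0018]
orientation: [1.974, 2.179, -0.237]
force: [-0.3, 1.3, 0.6]
opening: 0.0537
```

```bash
python3 st.py; python3 look.py wrist w27; python3 -c "
from h import *
a=cv2.resize(cv2.imread('pics/w27.png')[170:360,170:480],(780,478),interpolation=cv2.INTER_CUBIC)
cv2.imwrite('pics/c27.png',a)"
```

```text
t 18.2667 TCP dock x,y 0.01165711241602917 -0.02007251193195813 z 0.0017726328267571867 yaw 0.09988818007139715 z [ 0.0347 -0.2455 -0.9688] F [-0.3343  1.2519  0.6079] 0.053729818916195465
18.2667 [ 0.4869 -0.1942  0.0018] [ 1.9737  2.1786 -0.2369] 0.053729818916195465 [-0.3343  1.2519  0.6079]
tool y yaw 0.09988818007139715 z [ 0.0347 -0.2455 -0.9688]
```

View pics/c27.png

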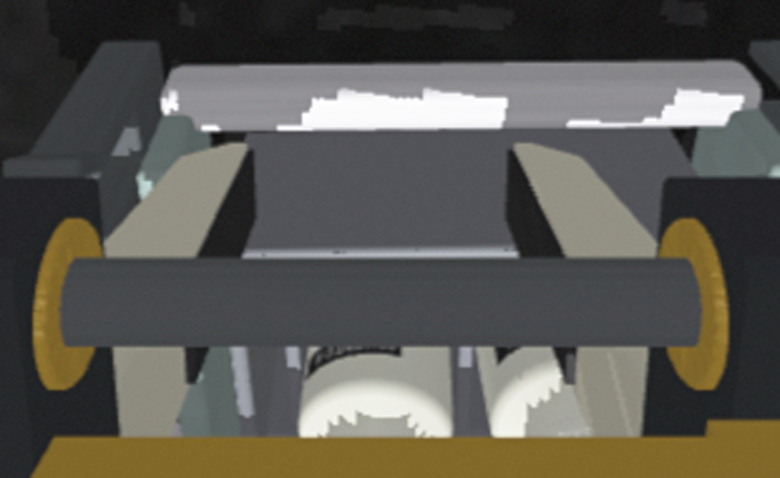

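```bash
python3 - <<'E'
from h import *
D=np.array([.5057,-.1806,-1.47])
for n,x in (("w26",-.001),("w27",.010)):
  T=np.load(f"pics/{n}.npy")
  for xx in (x-.003,x,x+.004): print(n,xx,[(z,proj("wrist",w(D,[(xx,0,z)]),T)[0].round(1).tolist()) for z in (0,.016,.048,.064)])
  print(proj("wrist",w(D,[(-.006,0,0),(0,0,.016),(.005,0,.0145)]),T).round(1).tolist())
E
python3 look.py top t27; python3 look.py side s27; python3 -c "
from h import *
b=cv2.resize(cv2.imread('pics/t27.png')[185:255,360:430],(400,400),interpolation=cv2.INTER_CUBIC)
c=cv2.resize(cv2.imread('pics/s27.png')[200:290,290:380],(400,400),interpolation=cv2.INTER_CUBIC)
cv2.imwrite('pics/c27b.png',np.hstack([c,b]))"
```

```text
w26 -0.004 [(0, [352.6, 214.7]), (0.016, [355.1, 228.2]), (0.048, [361.3, 262.1]), (0.064, [365.3, 283.7])]
w26 -0.001 [(0, [352.3, 218.6]), (0.016, [354.8, 232.3]), (0.048, [361.0, 266.7]), (0.064, [364.9, 288.5])]
w26 0.003 [(0, [352.1, 223.8]), (0.016, [354.5, 237.8]), (0.048, [360.6, 272.6]), (0.064, [364.4, 294.6])]
[[352.7, 212.0], [354.7, 233.7], [354.1, 239.0]]
w27 0.007 [(0, [352.4, 211.9]), (0.016, [354.9, 225.3]), (0.048, [361.2, 258.8]), (0.064, [365.2, 280.2])]
w27 0.01 [(0, [352.2, 215.8]), (0.016, [354.7, 229.4]), (0.048, [360.9, 263.4]), (0.064, [364.8, 285.0])]
w27 0.014 [(0, [351.9, 221.0]), (0.016, [354.3, 234.9]), (0.048, [360.4, 269.4]), (0.064, [364.3, 291.2])]
[[353.3, 194.0], [355.5, 215.3], [354.8, 221.1]]
18.3167 [ 0.4869 -0.194   0.0018] [ 1.9739  2.1784 -0.237 ] 0.05421288899085602 [-0.3284  0.895   0.8356]
tool y yaw 0.09973622970699654 z [ 0.0347 -0.2456 -0.9688]
18.3667 [ 0.4869 -0.1939  0.0018] [ 1.9738  2.1783 -0.2371] 0.05400089780127756 [ 0.8174  0.3222 -0.4921]
tool y yaw 0.09977315738966087 z [ 0.0347 -0.2457 -0.9687]
```

View pics/c27b.png

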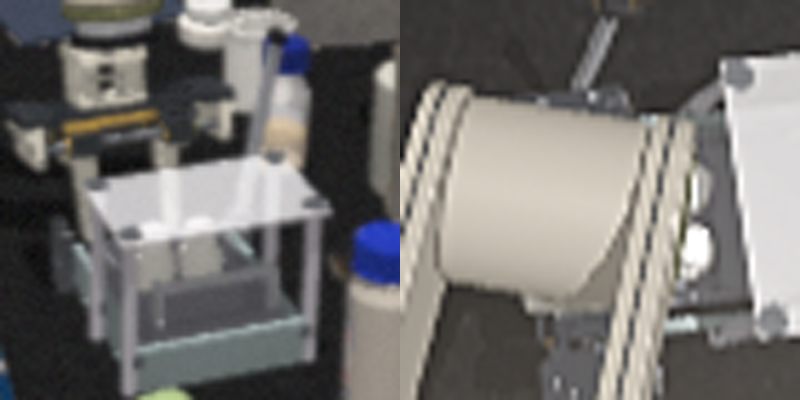

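Request:
send_rows(series=[{"wx":0,"wy":0,"wz":0,"dx":-0.1,"dy":1.0,"dz":0.1,"fingers":107},{"wx":0,"wy":0,"wz":0,"dx":-0.2,"dy":2.0,"dz":0.2,"fingers":107},{"wx":0,"wy":0,"wz":0,"dx":-0.2,"dy":2.0,"dz":1.5,"fingers":107},{"wx":0,"wy":0,"wz":0,"dx":-0.2,"dy":2.0,"dz":3.0,"fingers":200},{"wx":0,"wy":0,"wz":0,"dx":-0.2,"dy":2.0,"dz":3.0,"fingers":255},{"wx":0,"wy":0,"wz":0,"dx":-0.2,"dy":2.0,"dz":3.0,"fingers":255},{"wx":0,"wy":0,"wz":0,"dx":0,"dy":0,"dz":3.0,"fingers":255},{"wx":0,"wy":0,"wz":0,"dx":0,"dy":0,"dz":3.0,"fingers":255},{"wx":0,"wy":0,"wz":0,"dx":0,"dy":0,"dz":3.0,"fingers":255},{"wx":0,"wy":0,"wz":0,"dx":0,"dy":0,"dz":0,"fingers":255}])

```text
t: 19.25
tool_pos: [0.4685, -0.0715, 0.2071]
orientation: [1.974, 2.183, -0.239]
force: [1.3, 0.1, 0.8]
opening: 0.012
```

```bash
python3 st.py; python3 look.py wrist w28; python3 look.py top t28; python3 look.py side s28; python3 -c "
from h import *
print(robot.read_state()['q'])
b=cv2.resize(cv2.imread('pics/t28.png')[175:255,370:450],(400,400),interpolation=cv2.INTER_CUBIC)
c=cv2.resize(cv2.imread('pics/s28.png')[200:290,290:380],(400,400),interpolation=cv2.INTER_CUBIC)
cv2.imwrite('pics/c28b.png',np.hstack([c,b]))"
```

```text
t 19.25 TCP dock x,y -0.11228321130354221 -0.026030570820032836 z 0.20713970499212978 yaw 0.10140284968218767 z [ 0.0316 -0.2442 -0.9692] F [1.287  0.0554 0.7897] 0.011964072353206933
19.25 [ 0.4685 -0.0715  0.2071] [ 1.9738  2.1829 -0.2391] 0.011964072353206933 [1.287  0.0554 0.7897]
tool y yaw 0.10140284968218767 z [ 0.0316 -0.2442 -0.9692]
19.3 [ 0.4677 -0.0713  0.2044] [ 1.975   2.1845 -0.2411] 0.008001204527525457 [ 0.529  -0.3783  0.2164]
tool y yaw 0.10123352360034482 z [ 0.0292 -0.2437 -0.9694]
19.35 [ 0.4665 -0.0715  0.2017] [ 1.9766  2.1868 -0.2448] 0.003728809433095755 [ 1.3002 -0.0045  0.3486]
tool y yaw 0.1010083070386985 z [ 0.0254 -0.2434 -0.9696]
[-0.04883934 -0.26801931  1.85978903 -0.24461854  1.51643629 -0.14065934]
```

View pics/c28b.png

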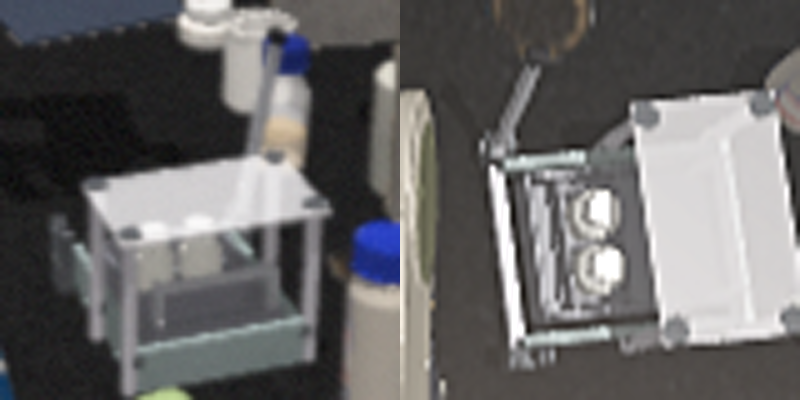

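View pics/w28.png

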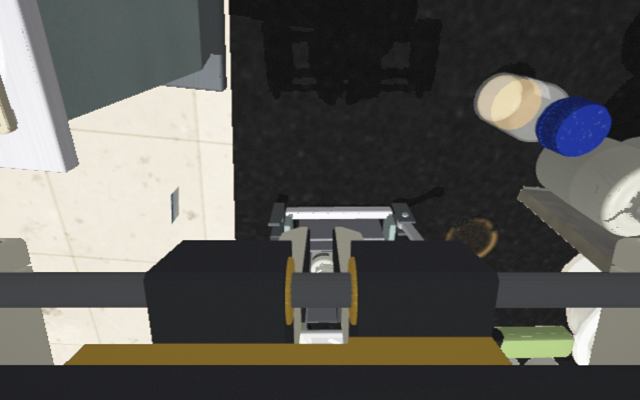

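```bash
python3 - <<'E'
from h import *
np.set_printoptions(precision=3,suppress=True)
def ray(cam,px,z,T=None):
    ci=robot.camera_info(cam);K=ci["intrinsics"]
    E=ci["extrinsics"] if cam!="wrist" else np.linalg.inv(T@ci["tool_from_camera"])
    d=np.array([(px[0]-K[0,2])/K[0,0],-(px[1]-K[1,2])/K[1,1],-1]);d=E[:3,:3].T@d;c=-E[:3,:3].T@E[:3,3]
    return c+d*(z-c[2])/d[2]
print("panel foot",ray("side",(379.5,249),0),ray("side",(379.5,249),.0), "top",ray("top",(376,166),0))
T=np.load("pics/w28.npy"); print("slab",ray("wrist",(522,190),0.0,T),ray("wrist",(522,190),0.2,T))
cv2.imwrite("pics/x1.png",cv2.resize(cv2.imread("pics/side0.png")[20:270,320:520],None,fx=3.2,fy=2.4))
cv2.imwrite("pics/x2.png",cv2.resize(cv2.imread("pics/t28.png")[60:250,320:520],None,fx=3.2,fy=3.1))
E
```

```text
panel foot [ 0.747 -0.143  0.   ] [ 0.747 -0.143  0.   ] top [ 0.745 -0.125  0.   ]
slab [ 0.744 -0.126  0.   ] [ 0.596 -0.041  0.2  ]
```

View pics/x1.png

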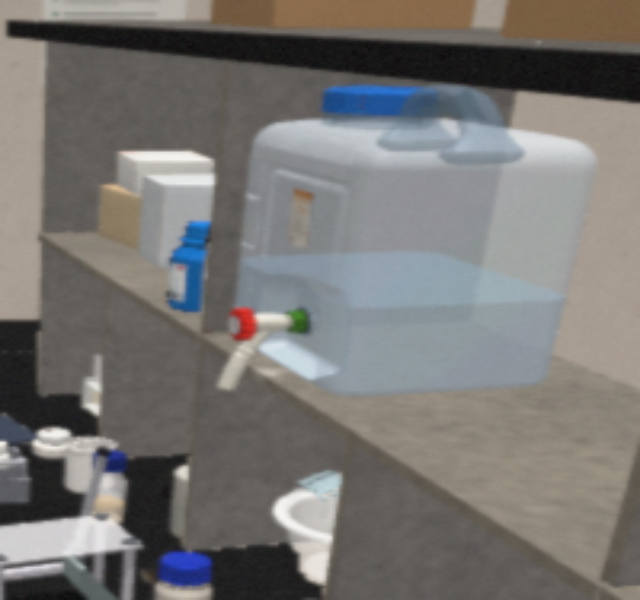

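View pics/x2.png

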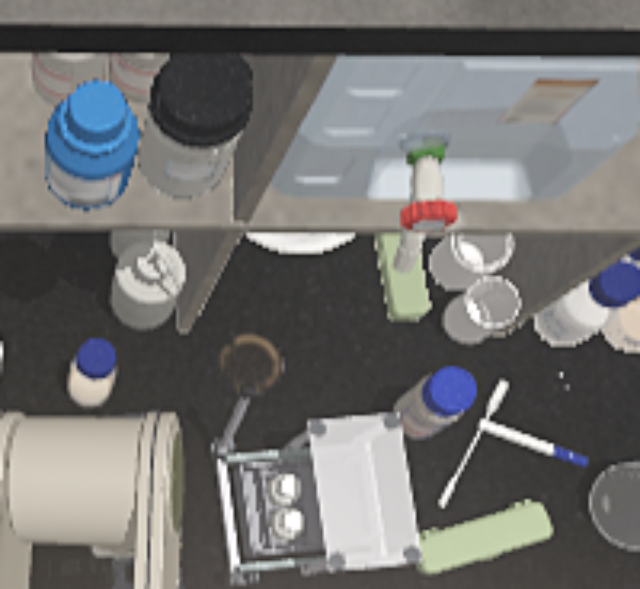

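Request:
send_rows(series=[{"wx":0.081,"wy":0.008,"wz":0.06,"dx":0.5,"dy":0,"dz":3.0,"fingers":255},{"wx":0.081,"wy":0.008,"wz":0.06,"dx":0.5,"dy":0,"dz":3.0,"fingers":255},{"wx":0.081,"wy":0.008,"wz":0.06,"dx":0.5,"dy":0,"dz":3.0,"fingers":255},{"wx":0,"wy":0,"wz":0.12,"dx":1.4,"dy":-0.7,"dz":0.2,"fingers":255},{"wx":0,"wy":0,"wz":0.12,"dx":1.4,"dy":-0.7,"dz":0.2,"fingers":255},{"wx":0,"wy":0,"wz":0.12,"dx":1.4,"dy":-0.7,"dz":0.2,"fingers":255},{"wx":0,"wy":0,"wz":0.12,"dx":1.4,"dy":-0.7,"dz":0.2,"fingers":255},{"wx":0,"wy":0,"wz":0.12,"dx":1.4,"dy":-0.7,"dz":0.2,"fingers":255},{"wx":0,"wy":0,"wz":0.12,"dx":1.4,"dy":-0.7,"dz":0.2,"fingers":255},{"wx":0,"wy":0,"wz":0.12,"dx":1.4,"dy":-0.7,"dz":0.2,"fingers":255},{"wx":0,"wy":0,"wz":0.12,"dx":1.4,"dy":-0.7,"dz":0.2,"fingers":255},{"wx":0,"wy":0,"wz":0.12,"dx":1.4,"dy":-0.7,"dz":0.2,"fingers":255},{"wx":0,"wy":0,"wz":0.12,"dx":1.4,"dy":-0.7,"dz":0.2,"fingers":255},{"wx":0,"wy":0,"wz":0.12,"dx":1.4,"dy":-0.7,"dz":0.2,"fingers":255},{"wx":0,"wy":0,"wz":0.08,"dx":0.5,"dy":-0.7,"dz":0,"fingers":255},{"wx":0,"wy":0,"wz":0,"dx":0,"dy":0,"dz":0,"fingers":255}])

```text
t: 20.73
tool_pos: [0.6295, -0.154, 0.2715]
orientation: [0.28, -3.072, -0.002]
force: [-0.5, -0.2, -0.3]
opening: 0.0002
```

```bash
python3 st.py; python3 look.py wrist w29
```

```text
t 20.7333 TCP dock x,y -0.014033492460801612 0.125869733367439 z 0.2714666679466313 yaw 1.752584632782275 z [-0.0571 -0.0036 -0.9984] F [-0.5016 -0.1642 -0.2823] 0.0002144308544730862
20.7333 [ 0.6295 -0.154   0.2715] [ 0.2803 -3.0716 -0.0025] 0.0002144308544730862 [-0.5016 -0.1642 -0.2823]
tool y yaw 1.752584632782275 z [-0.0571 -0.0036 -0.9984]
```

View pics/w29.png

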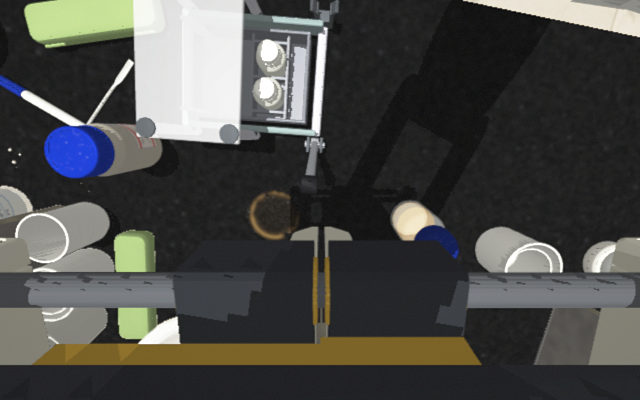

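```bash
python3 -c "
from h import *
a=cv2.imread('pics/w29.png')
cv2.imwrite('pics/w29a.png',cv2.resize(a[0:150,210:350],(560,600),interpolation=cv2.INTER_CUBIC))
cv2.imwrite('pics/w29b.png',cv2.convertScaleAbs(cv2.resize(a[130:250,250:390],(700,600),interpolation=cv2.INTER_CUBIC),alpha=1.6))
T=np.load('pics/w29.npy');D=np.array([.5057,-.1806,-1.47])
for th in (1.57,1.65,1.7,1.75,1.8): print(th,proj('wrist',w(D,[(0,.082-.178*np.cos(th),.034+.178*np.sin(th)),(0,.082-.186*np.cos(th),.034+.186*np.sin(th))]),T).round(1).tolist())
print(proj('wrist',w(D,[(0,.082,.034),(.006,.063,0),(.006,-.063,0)]),T).round(1))
for x in (.006,.010,.014): print(x,proj('wrist',w(D,[(x,.055,.048),(x,-.055,.048),(x,-.055,.064)]),T).round(1).tolist())
"
```

```text
1.57 [[309.1, 149.7], [308.8, 150.0]]
1.65 [[307.8, 167.2], [307.5, 168.9]]
1.7 [[307.1, 177.9], [306.6, 180.3]]
1.75 [[306.4, 188.2], [305.9, 191.4]]
1.8 [[305.7, 198.1], [305.2, 201.9]]
[[312.9 145.3]
 [310.2 131.1]
 [317.1  37.1]]
0.006 [[309.7, 123.9], [316.4, 32.1], [316.3, 27.7]]
0.01 [[306.6, 123.6], [313.2, 31.8], [312.9, 27.4]]
0.014 [[303.5, 123.4], [309.9, 31.5], [309.6, 27.1]]
```

View pics/w29a.png

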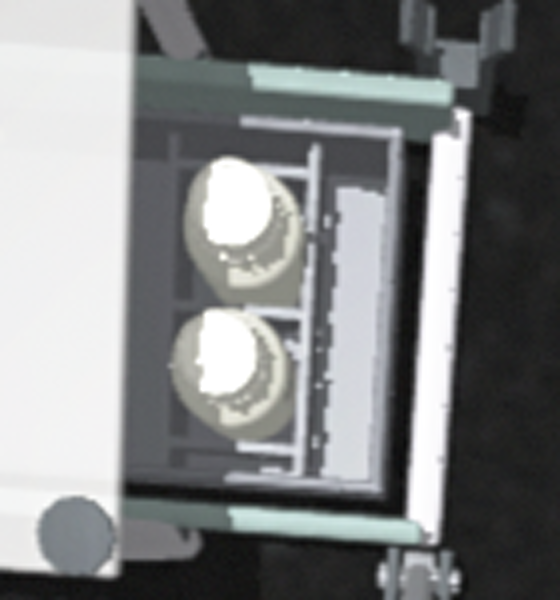

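View pics/w29b.png

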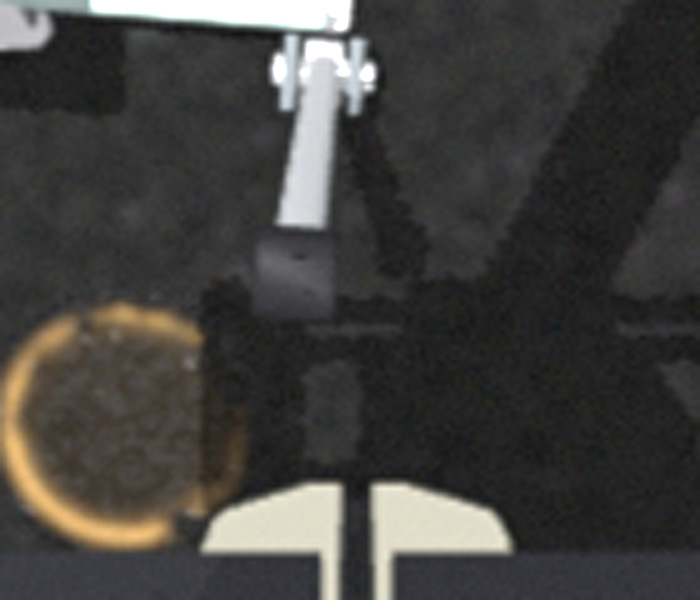

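Request:
send_rows(series=[{"wx":0.002,"wy":-0.03,"wz":-0.04,"dx":1.2,"dy":-0.6,"dz":0,"fingers":255},{"wx":0.002,"wy":-0.03,"wz":-0.04,"dx":1.2,"dy":-0.6,"dz":0,"fingers":255},{"wx":0,"wy":0,"wz":0,"dx":0.0,"dy":0,"dz":-1.5,"fingers":255},{"wx":0,"wy":0,"wz":0,"dx":0.0,"dy":0,"dz":-2.0,"fingers":255},{"wx":0,"wy":0,"wz":0,"dx":0,"dy":0,"dz":0,"fingers":255}])

```text
t: 21.2
tool_pos: [0.6501, -0.1626, 0.2284]
orientation: [0.117, -3.135, -0.013]
force: [-0.3, 0.4, -1.9]
opening: 0.0004
```

```bash
python3 st.py; python3 look.py wrist w30
```

```text
t 21.2 TCP dock x,y -0.0033679473135227057 0.14548277189796005 z 0.22840571144954197 yaw 1.6451514314461482 z [-0.0044  0.0084 -1.    ] F [-0.2905  0.3816 -1.9077] 0.000426173240366985
21.2 [ 0.6501 -0.1626  0.2284] [ 0.1166 -3.1353 -0.0135] 0.000426173240366985 [-0.2905  0.3816 -1.9077]
tool y yaw 1.6451514314461482 z [-0.0044  0.0084 -1.    ]
```

View pics/w30.png

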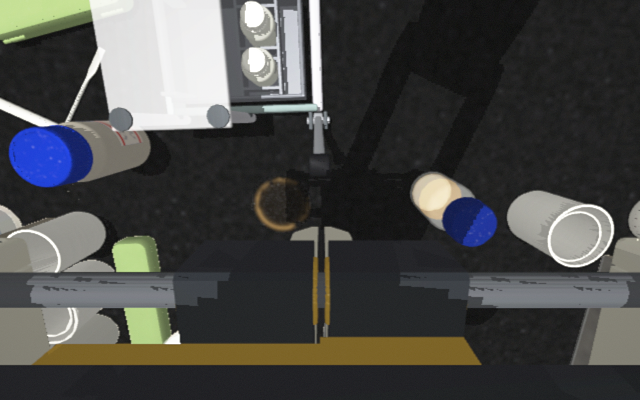

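Request:
send_rows(series=[{"wx":0.004,"wy":0,"wz":0.025,"dx":0,"dy":-0.1,"dz":-2.2,"fingers":255},{"wx":0,"wy":0,"wz":0,"dx":0,"dy":0,"dz":-2.2,"fingers":255},{"wx":0,"wy":0,"wz":0,"dx":0,"dy":0,"dz":-1.0,"fingers":255},{"wx":0,"wy":0,"wz":0,"dx":0,"dy":0,"dz":0,"fingers":255}])

```text
t: 21.58
tool_pos: [0.6502, -0.1624, 0.1791]
orientation: [-0.148, 3.138, 0.018]
force: [-0.4, 0.3, -0.4]
opening: 0.0006
```

```bash
python3 st.py; python3 look.py side s31; python3 look.py wrist w31; python3 -c "
from h import *
a=cv2.imread('pics/w31.png')[100:260,240:400]
b=cv2.imread('pics/s31.png')[140:240,300:400]
cv2.imwrite('pics/c31.png',np.hstack([cv2.resize(x,(400,400),interpolation=cv2.INTER_CUBIC) for x in (a,b)]))"
```

```text
t 21.5833 TCP dock x,y -0.003555438169414997 0.14554796167155912 z 0.1791300293881373 yaw 1.665334639156461 z [-0.0005  0.0115 -0.9999] F [-0.4286  0.316  -0.365 ] 0.000629087241426206
21.5833 [ 0.6502 -0.1624  0.1791] [-0.1484  3.138   0.0181] 0.000629087241426206 [-0.4286  0.316  -0.365 ]
tool y yaw 1.665334639156461 z [-0.0005  0.0115 -0.9999]
21.6333 [ 0.6505 -0.1625  0.1803] [-0.1485  3.137   0.0175] 0.0008064103125348052 [-0.0201 -1.1716  0.0628]
tool y yaw 1.6654346648745235 z [ 0.0005  0.0112 -0.9999]
```

View pics/c31.png

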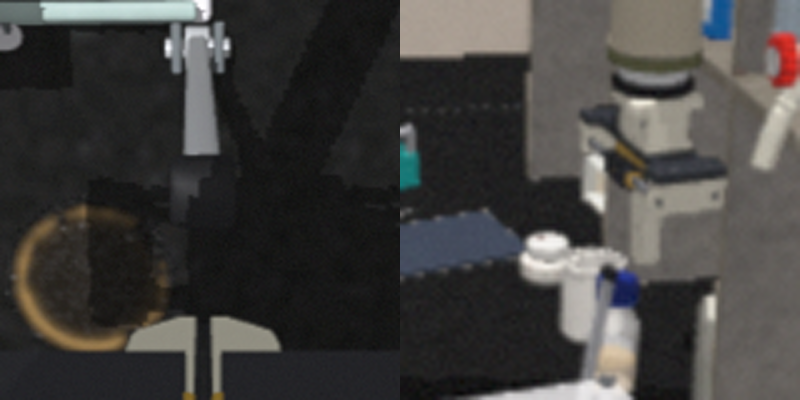

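Request:
send_rows(series=[{"wx":0,"wy":0,"wz":0,"dx":0,"dy":0,"dz":-1.5,"fingers":255},{"wx":0,"wy":0,"wz":0,"dx":-1.0,"dy":-0.1,"dz":-0.3,"fingers":255},{"wx":0,"wy":0,"wz":0,"dx":-1.2,"dy":-0.12,"dz":-0.1,"fingers":255},{"wx":0,"wy":0,"wz":0,"dx":-1.2,"dy":-0.12,"dz":0,"fingers":255},{"wx":0,"wy":0,"wz":0,"dx":-1.2,"dy":-0.12,"dz":0,"fingers":255}])

```text
t: 22.1
tool_pos: [0.6089, -0.1677, 0.1663]
orientation: [-0.148, 3.125, 0.011]
force: [-0.0, 0.7, 1.1]
opening: 0.0005
```

```bash
python3 st.py; python3 look.py side s32; python3 look.py wrist w32; python3 -c "
from h import *
a=cv2.imread('pics/w32.png')[60:260,220:420]
b=cv2.imread('pics/s32.png')[140:240,300:400]
cv2.imwrite('pics/c32.png',np.hstack([cv2.resize(x,(400,400),interpolation=cv2.INTER_CUBIC) for x in (a,b)]))"
```

```text
t 22.1 TCP dock x,y -0.0024758789847869524 0.1039701824222097 z 0.16625629576579812 yaw 1.6656620234344754 z [ 0.0123  0.0076 -0.9999] F [-0.0473  0.7463  1.13  ] 0.0004827869064057491
22.1 [ 0.6089 -0.1677  0.1663] [-0.1483  3.1254  0.0109] 0.0004827869064057491 [-0.0473  0.7463  1.13  ]
tool y yaw 1.6656620234344754 z [ 0.0123  0.0076 -0.9999]
22.15 [ 0.6073 -0.1681  0.1664] [-0.1478  3.1266  0.0107] 0.0006395667598453678 [ 2.8711 -1.7322  0.3829]
tool y yaw 1.6653273863958555 z [ 0.0112  0.0074 -0.9999]
```

View pics/c32.png

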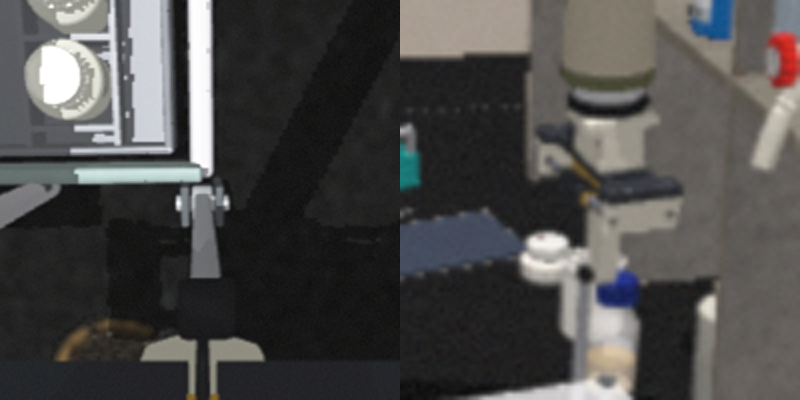

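Request:
send_rows(series=[{"wx":0,"wy":0,"wz":0,"dx":-1.2,"dy":-0.12,"dz":-0.2,"fingers":255},{"wx":0,"wy":0,"wz":0,"dx":-1.2,"dy":-0.12,"dz":-0.2,"fingers":255},{"wx":0,"wy":0,"wz":0,"dx":-1.2,"dy":-0.12,"dz":-0.3,"fingers":255},{"wx":0,"wy":0,"wz":0,"dx":-1.2,"dy":-0.12,"dz":-0.3,"fingers":255},{"wx":0,"wy":0,"wz":0,"dx":-1.2,"dy":-0.12,"dz":-0.4,"fingers":255},{"wx":0,"wy":0,"wz":0,"dx":-1.2,"dy":-0.12,"dz":-0.4,"fingers":255}])

```text
t: 22.7
tool_pos: [0.5411, -0.1758, 0.1525]
orientation: [-0.146, 3.115, 0.005]
force: [0.2, 1.2, 0.4]
opening: 0.0003
```

```bash
python3 st.py; python3 look.py side s33; python3 look.py wrist w33; python3 -c "
from h import *
a=cv2.imread('pics/w33.png')[60:260,220:420]
b=cv2.imread('pics/s33.png')[140:260,280:400]
cv2.imwrite('pics/c33.png',np.hstack([cv2.resize(x,(400,400),interpolation=cv2.INTER_CUBIC) for x in (a,b)]))"
```

```text
t 22.7 TCP dock x,y -0.0012261523343588287 0.03574490662632066 z 0.15249225752813708 yaw 1.6647099710740598 z [ 0.0234  0.0042 -0.9997] F [0.2126 1.1709 0.4064] 0.00025413112653716095
22.7 [ 0.5411 -0.1758  0.1525] [-0.1463  3.1146  0.0048] 0.00025413112653716095 [0.2126 1.1709 0.4064]
tool y yaw 1.6647099710740598 z [ 0.0234  0.0042 -0.9997]
22.75 [ 0.5392 -0.1759  0.1516] [-0.146   3.1167  0.0054] 0.0006301417093425168 [ 1.3476 -0.9437 -0.3868]
tool y yaw 1.6644574841828288 z [ 0.0212  0.0045 -0.9998]
```

View pics/c33.png

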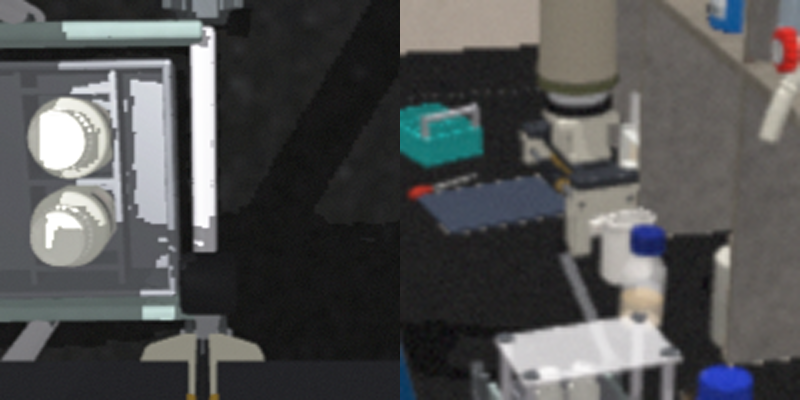

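Request:
send_rows(series=[{"wx":0,"wy":0,"wz":0,"dx":-1.2,"dy":-0.12,"dz":-0.4,"fingers":255},{"wx":0,"wy":0,"wz":0,"dx":-1.2,"dy":-0.12,"dz":-0.4,"fingers":255},{"wx":0,"wy":0,"wz":0,"dx":-1.0,"dy":-0.1,"dz":-0.4,"fingers":255},{"wx":0,"wy":0,"wz":0,"dx":-1.0,"dy":-0.1,"dz":-0.4,"fingers":255},{"wx":0,"wy":0,"wz":0,"dx":0,"dy":0,"dz":0,"fingers":255},{"wx":0,"wy":0,"wz":0,"dx":0,"dy":0,"dz":0,"fingers":255}])

```text
t: 23.3
tool_pos: [0.502, -0.1809, 0.1396]
orientation: [-0.144, 3.108, 0.001]
force: [0.4, -0.2, 0.2]
opening: 0.0007
```

```bash
python3 st.py; python3 look.py side s34; python3 look.py wrist w34; python3 -c "
from h import *
a=cv2.imread('pics/w34.png')[60:260,220:420]
b=cv2.imread('pics/s34.png')[140:260,280:400]
cv2.imwrite('pics/c34.png',np.hstack([cv2.resize(x,(400,400),interpolation=cv2.INTER_CUBIC) for x in (a,b)]))"
```

```text
t 23.3 TCP dock x,y -6.018623240807797e-05 -0.003730437561830481 z 0.13962636412417312 yaw 1.6633352579972875 z [ 0.0304  0.0022 -0.9995] F [ 0.4057 -0.1622  0.2157] 0.0007285469923382379
23.3 [ 0.502  -0.1809  0.1396] [-0.1439  3.1078  0.0012] 0.0007285469923382379 [ 0.4057 -0.1622  0.2157]
tool y yaw 1.6633352579972875 z [ 0.0304  0.0022 -0.9995]
23.35 [ 0.5021 -0.1809  0.1397] [-0.1442  3.1078  0.0012] 0.0006710221492944006 [ 0.3863  0.6855 -0.4197]
tool y yaw 1.6635436391628358 z [ 0.0304  0.0022 -0.9995]
```

View pics/c34.png

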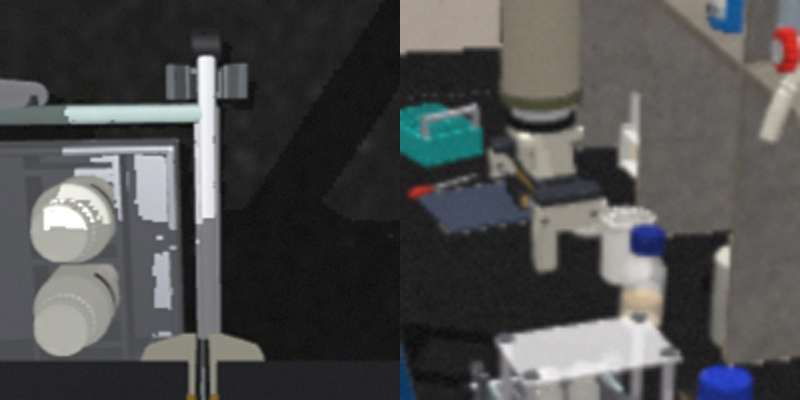

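Request:
send_rows(series=[{"wx":0,"wy":0,"wz":0,"dx":0,"dy":0,"dz":3,"fingers":255},{"wx":0,"wy":0,"wz":0,"dx":0,"dy":1,"dz":3,"fingers":255},{"wx":0,"wy":0,"wz":0,"dx":0,"dy":1,"dz":3,"fingers":255},{"wx":0,"wy":0,"wz":0,"dx":0,"dy":3,"dz":1,"fingers":255},{"wx":0,"wy":0,"wz":0,"dx":0,"dy":3,"dz":0,"fingers":255},{"wx":0,"wy":0,"wz":0,"dx":0,"dy":3,"dz":0,"fingers":255},{"wx":0,"wy":0,"wz":0,"dx":0,"dy":0,"dz":0,"fingers":255},{"wx":0,"wy":0,"wz":0,"dx":0,"dy":0,"dz":0,"fingers":255}])

```text
t: 24.07
tool_pos: [0.5072, -0.0656, 0.2478]
orientation: [-0.143, 3.102, 0.003]
force: [0.8, -0.8, 0.7]
opening: 0.0001
```

```bash
python3 st.py; python3 look.py side s35; python3 look.py wrist w35; python3 look.py top t35; python3 -c "
from h import *
a=cv2.imread('pics/w35.png')
b=cv2.imread('pics/s35.png')[190:290,290:390]
c=cv2.imread('pics/t35.png')[165:255,370:460]
cv2.imwrite('pics/c35.png',np.hstack([cv2.resize(x,(400,400),interpolation=cv2.INTER_CUBIC) for x in (b,c)]))"
```

```text
t 24.0667 TCP dock x,y -0.11428348802546029 0.013034748315031312 z 0.24778932222806316 yaw 1.6627374812237279 z [ 0.0358  0.0035 -0.9994] F [ 0.783  -0.78    0.6776] 0.00010596506986599425
24.0667 [ 0.5072 -0.0656  0.2478] [-0.1427  3.1024  0.0029] 0.00010596506986599425 [ 0.783  -0.78    0.6776]
tool y yaw 1.6627374812237279 z [ 0.0358  0.0035 -0.9994]
24.1167 [ 0.5072 -0.0656  0.2478] [-0.1421  3.1023  0.0038] 0.000533583975000353 [-0.5969  0.3408  0.0534]
tool y yaw 1.6623563239766865 z [ 0.0359  0.0041 -0.9993]
24.1667 [ 0.5069 -0.0665  0.2473] [-0.1405  3.1033  0.0036] 0.0005591023863120561 [-0.0509 -0.0302  0.0203]
tool y yaw 1.6612801802719495 z [ 0.035   0.0039 -0.9994]
```

View pics/c35.png

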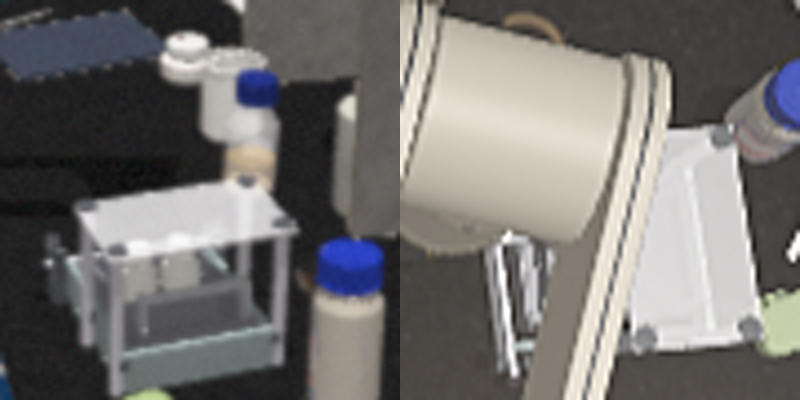

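View pics/w35.png

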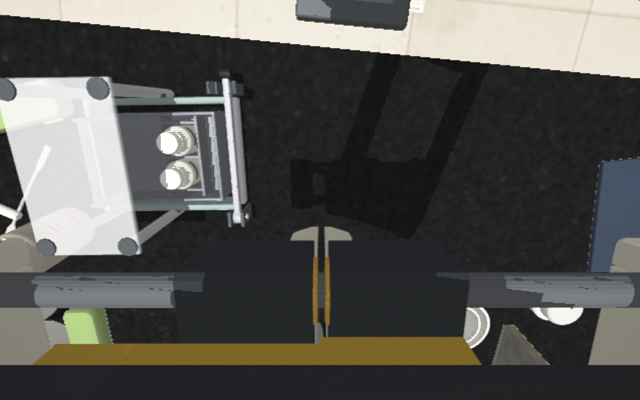

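```bash
python3 -c "
from h import *
a=cv2.imread('pics/w35.png')
cv2.imwrite('pics/w35a.png',cv2.resize(a[55:240,90:270],None,fx=3.2,fy=3.2,interpolation=cv2.INTER_CUBIC))
T=np.load('pics/w35.npy');D=np.array([.5057,-.1806,-1.47])
f=lambda q:((proj('wrist',w(D,q),T)-[90,55])*3.2).round(0).tolist()
for th in (0,.1,.2): print(th,f([(0,.082-.178*np.cos(th),.034+.178*np.sin(th)),(0,.082-.1*np.cos(th),.034+.1*np.sin(th))]))
print('pivot,keeper top',f([(0,.082,.034),(0,-.08,.061)]))
for x in (.006,.012,.016): print(x,f([(x,.055,.048),(x,-.055,.048),(x,-.055,.064)]))
"
```

```text
0 [[433.0, 66.0], [450.0, 277.0]]
0.1 [[419.0, 64.0], [444.0, 281.0]]
0.2 [[404.0, 67.0], [437.0, 288.0]]
pivot,keeper top [[470.0, 518.0], [415.0, 107.0]]
0.006 [[441.0, 466.0], [416.0, 180.0], [402.0, 181.0]]
0.012 [[426.0, 466.0], [399.0, 181.0], [385.0, 181.0]]
0.016 [[416.0, 466.0], [389.0, 181.0], [374.0, 181.0]]
```

View pics/w35a.png

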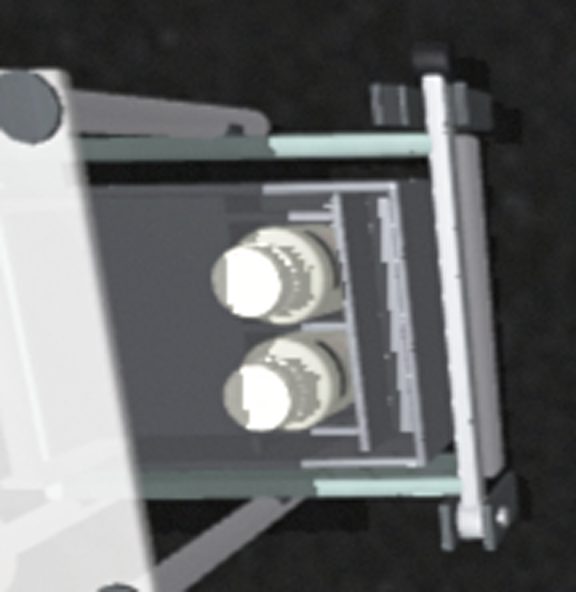

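```bash
python3 -c "
from plant import robot
print(robot.close_job()); print(robot.read_state()['t'])"
```

```text
the job is handed in; nothing more can be done
None
the job is handed in; nothing more can be done
```

The job is handed in at about 24 s of the 72 s. By my last pictures the tray is home in the dock and the latch is down in its notch; `close_job()` gives no verdict.

**What I did:** I gripped the steel lift bar and raised only the leading end. I dragged and turned the tray to the dock, rested its leading edge on the threshold and let go. Then I pushed it from behind until the tail dropped behind the threshold. Last, I pushed the latch knob over with closed fingers until the bar fell into the keeper.

**Last checks, from the wrist picture at the end:**
- **Tray:** rear rim at flat height, tail about 12 mm past the middle of the threshold (5.5 mm needed), with the gap behind the threshold visible.
- **Latch:** bar across the mouth, with the knob and mid-bar within a few pixels of where a level bar should be.
- **Vials:** both standing in their pockets.
- **Bystanders:** I saw none moved, but judged this only by eye.
- **Robot:** hand clear and wrist force near zero.

**What disagreed or went wrong:**
- **Finger length:** the fingertips sit about 28 mm behind the stated TCP. My first grip closed on air above the bar, and I corrected for this afterwards.
- **First push:** the fingertips slipped over the rear rim into the tray. They pressed there with up to about 33 N up and 23 N back before I backed out and pushed again, lower, on the rear face. No vial fell.
- **Step 1 hold:** I judged this from geometry only. One estimate put the tail about 6 mm up while I held the lift, where 12 mm is allowed. It rested on the bench once I lowered the tray onto the threshold.

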